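Close the board tester and start it

TASK

A circuit board is waiting in the test fixture. Lower the aluminium hold-down plate gently (do not drop it) over the fixture's two pins, either way round, until it lies flush on the rails and let go of it; only then twist the tester's start knob clockwise to its stop, and release it so that it springs back. Leave the other things on the mat where they are, and the plate seated.

Things in the scene. Friction and masses are not known exactly. Their poses are not given: they have to be found in the camera images.
- plate: loose aluminium hold-down plate 150 (x) x 100 (y) x 6 mm, 0.28 kg, flat on the mat. Two 11 mm round through holes at x = -60 and +60, y = 0; two rectangular windows; in the middle an upright black bar grip, 50 mm along x, 12 mm wide along y, its top 42 mm above the plate's underside. Origin: centre of the underside; z up. Same after a half turn
- plate_grip (a point): point in the middle of the plate's bar grip, 30 mm above the plate's underside; the bar runs along x and is 12 mm thick along y
- fixture: test fixture, fixed: grey block 180 (x) x 130 (y) x 30 mm; two aluminium rails along y at x = -60 and +60, tops 38 mm above its underside; a dark green board lower down between them. Mid-rail (y = 0) stands a steel pin, 8 mm diameter, 18 mm above the rail, the last 6 mm tapering to a 3 mm tip. Origin: centre of its underside
- fixture_seat (a point): point midway between the two pins at the height of the rails' tops (38 mm above the fixture's underside), axes as the fixture's; the origin of the seated plate comes to rest here with its x axis along the fixture's x, either way round
- tester: tester box, fixed, teal, 150 (x) x 120 (y) x 55 mm; on its top, towards +x, a dark screen panel and a low round dial 20 mm across (not to be used), and at x = -25, y = 0 the start knob. Origin: centre of its underside
- start_knob_grip (a point): point on the start knob's vertical axis at gripping height, 89 mm above the tester's underside; turns with the knob. Black knob: a 44 mm disc (60 to 68 mm above the tester's underside) with an upright bar on it, 42 mm long along this point's x, 14 mm wide along y, top at 98 mm. Under it a fixed grey collar 68 mm across
- start_knob (a joint): turn of the start knob, rad: 0 at rest (bar along the tester's x), grows clockwise seen from above, stop at 1.2. A spring (0.04 N m at rest, 0.11 N m at the stop) drives it back to 0 when it is let go
- spool: bystander: steel spool 54 mm across, 34 mm high, standing or lying on the mat; origin on its underside; to be left alone
- flux_jar: bystander: jar 46 mm across, 40 mm high, standing or lying on the mat; origin on its underside; to be left alone
- driver: bystander: screwdriver 150 mm long, standing or lying on the mat; origin on its underside; to be left alone
- parts_tray: bystander: clear parts tray 90 x 60 x 20 mm, standing or lying on the mat; origin on its underside; to be left alone
- tip_cleaner: bystander: brass bowl 64 mm across, 35 mm high, standing or lying on the mat; origin on its underside; to be left alone
- spare_board: bystander: small circuit board 60 x 45 mm, 7 mm high, standing or lying on the mat; origin on its underside; to be left alone
- tweezers: bystander: tweezers 120 mm long, 6 mm high, standing or lying on the mat; origin on its underside; to be left alone
Not all that is in view belongs to the job. What is shaped like the plate but purple is not meant.

How it is judged:
By the outcome, as a careful person would: the job done as asked, in the order asked, and still so for the second after the job is handed in, with the robot touching nothing.
It also fails if it takes over 62 s, if anything falls off the work surface, if the arm or the gripper's body presses on something with over 40 N, if the wrist force passes 120 N, or if a joint passes its speed limit or range.

ROBOT

A 7-joint arm with a two-finger parallel gripper is mounted at the origin on the work surface. World frame = base frame: x ahead of the robot, y to its left, z up, the work surface at z = 0. Lengths are in m, angles in rad, forces in N, time in s.
With the tool pointing down it reaches from about 0.4 to 0.875 m from the base axis. Payload 4.4 kg.
Tool frame: the origin (TCP) lies midway between the tips of the shut fingers; the grasp point (between the pads) lies 19 mm behind it; x points along the fingers, y is the direction in which the jaws open and shut, and the axes are right-handed (so a half turn about x gives the same grasp; the last joint's range is limited). The gripper opens to 85 mm and grips with 20 to 120 N. Pads are 22 mm wide; open, the fingers measure 114 mm over their backs; the gripper's body (76 mm by 85 mm) begins 54 mm behind the grasp point. The pads swing forward as they close: fully open they stand 13 mm farther back than shut.
Start: joints at [-1.375, 0.628, 0.038, 1.517, -0.027, 0.996, -0.02], TCP at [0.168, 0.628, 0.231] pointing down, gripper open.
Joint ranges: [-3.06, 3.06], [-0.37, 2.12], [-1.25, 1.32], [0.18, 2.47], [-1.1, 4.24], [0.23, 1.98], [-2.94, 2.94]. Speed limits (rad/s): [2.57, 2.57, 3.14, 3.14, 3.14, 3.14, 3.14].

INTERFACE

Orientations are given as a 3x3 rotation matrix whose columns are the frame's x, y, z axes.
In Python, from station import ctrl gives the robot as it stands.
- The arm moves only by the tool jog_arm, never from a script. Its argument "plan" is text: rows parted by semicolons, each of 7 numbers parted by spaces: the turn, a rotation vector about the world's x, y, z in rad, then the shift along the world's x, y, z in m, then the opening, from 0 (shut) to 1 (fully open). A call has 1 to 5 rows; each row is the pose to reach, as a shift and turn from the pose measured when the call began; what a row does not reach only later rows make up. A row lasts 1/12 s, in which the tool goes at most 41.7 mm and 7.16 degrees, less where a joint would pass 70% of its speed; a pose out of reach is approached as far as the arm can. A call with a gripper value outside its range is refused whole. The fingers move at their own pace and stop on an object; "force" is the grip in N (left out, the last holds). Time passes only in rows, so rows that repeat a pose let the fingers close. It gives the time, the measured TCP pose, the force and the opening at its end, in the units of the state.
- ctrl.get_state(): the state, without advancing time (a new reading comes with each control period).
- ctrl.snapshot(name): name is "side" or "top"; returns a dict with "pixels" (480x640x3 uint8, blue, green, red), "z_map" (480x640 float32, m along the optical axis (not along the pixel's ray), 0 where there is no reading), "fov_y" (degrees; the focal length in pixels is half the picture's height over the tangent of half this angle, whatever the lens; pixels are square), "cx", "cy" (the principal point, pixels), "T" (4x4, takes a point from camera to world coordinates). Camera axes: x right, y down, z forward; pixel columns grow to the right and rows downward; lengths in m; the calibration is good to about 2 mm. A picture is of the moment at which its call begins.
- ctrl.hand_in(): hands the job in, once; it reports no verdict.
Trained networks look in a picture, given as the dict that the camera call returned (one of the last four; its "shot" number tells which), for a name from the list of things; names that differ only in an ending like _2 or _b are one class to them, and where a whole thing is asked for, a point or a joint stands for the part that bears it (a point fixed in the world has none). Each returns a list of dicts, best first, with "conf" (0 to 1); they miss things now and then, are a little off and sometimes report something else, mostly with a low value. They report only what shows in the picture. A call takes as long as a camera call. They do not tell look-alikes from the thing itself.
- ctrl.find_in(picture, target): "extent" ([left, top, width, height] in pixels, round what is visible of it).
- ctrl.cut_out(picture, target): "pixels" (480x640 bool, what is visible of it) and "extent" ([left, top, width, height] in pixels, round what is visible of it).
The state is a dict: "time_s": time; "joints": joint angles; "joint_velocities": joint speeds; "joint_efforts": joint torques, N m; "ee_pos": TCP position; "eef_rot": TCP orientation; "wrist_force": force on the tool from outside, world axes, zero at the start; "ft_torque": the same for the moment, N m; "gripper_width": opening from 0.0 (shut) to 1.0 (fully open).
Only numpy, scipy, OpenCV 4.12 (cv2) and the standard library are available. Lean on these libraries where they do the work, as an engineer would, in place of code of your own. Each camera call takes 0.05 s, during which the arm holds its last target.

## Working session

There is one attempt and no reset: what is moved stays moved. The work goes in short steps, Python scripts to look and compute and a tool call to move; the robot and the scene stay as the last step left them, time stands still between calls to the robot, and variables do not carry over. Pictures are saved under pics/ and viewed, and the job is handed in when it is done.

Besides the shell and the picture viewer there is one more tool, called after ">>>" as a command line: name --argument value ..., lists and objects as JSON in quotes. jog_arm: Moves the arm, as the interface text tells. Its arguments: {"type":"object","properties":{"plan":{"type":"string"},"force":{"type":"number"}},"required":["plan"]}

```bash
ls; mkdir -p pics; python3 - <<'E'
from station import ctrl
import cv2,numpy as np
print(ctrl.get_state())
for n in("top","side"):
    s=ctrl.snapshot(n); cv2.imwrite(f"pics/{n}0.png",s["pixels"]); np.save(f"pics/{n}0.npy",s["z_map"])
    print(n,s["fov_y"],s["cx"],s["cy"],s["T"])
    for t in("plate","fixture","tester","start_knob_grip"):
        print(t,[(r["extent"],round(r["conf"],2)) for r in ctrl.find_in(s,t)])
E
```

```text
pics
{'time_s': 0.0, 'joints': array([-1.3747814 ,  0.62935277,  0.03843918,  1.51839176, -0.02698793,
        0.99630474, -0.01999974]), 'joint_velocities': array([-0.00059076,  0.00192311, -0.00052498,  0.00010601,  0.00164255,
        0.00095847,  0.00054094]), 'joint_efforts': array([ 5.87474879e-04, -5.63396323e+01,  1.22665778e+00, -1.93453735e+01,
        1.10939657e-02,  1.04704779e-02,  2.30735409e-06]), 'ee_pos': array([0.1680507 , 0.62723631, 0.23037715]), 'eef_rot': array([[-4.67852065e-04,  2.58825358e-01,  9.65924022e-01],
       [-1.88132540e-03,  9.65922190e-01, -2.58825778e-01],
       [-9.99998121e-01, -1.93830957e-03,  3.50260273e-05]]), 'wrist_force': array([ 0.03657767, -0.25369507, -0.06009005]), 'ft_torque': array([ 0.0198249 , -0.01031347, -0.04159962]), 'gripper_width': 1.0026030016127734}
top 53.626577111582435 319.4776889823582 239.52466304105346 [[-0.01060771 -0.99036     0.13811065  0.34013328]
 [-0.99973322  0.00766985 -0.02178665  0.16533324]
 [ 0.02051734 -0.13830491 -0.99017715  1.62992556]
 [ 0.          0.          0.          1.        ]]
plate [([247.5, 220.0, 41.5, 48.3], 0.93), ([125.5, 249.5, 52.2, 44.4], 0.73)]
fixture [([434.3, 225.8, 55.3, 57.7], 0.94)]
tester [([349.8, 234.6, 47.1, 52.1], 0.77)]
start_knob_grip [([364.0, 254.7, 13.8, 18.4], 0.68)]
side 48.69351852029257 317.2726963311903 243.21942238997815 [[ 0.86098589 -0.33072     0.38642926  0.01505067]
 [-0.50841319 -0.53747063  0.67278626 -0.77159487]
 [-0.01480949 -0.77572521 -0.63089704  0.95723405]
 [ 0.          0.          0.          1.        ]]
plate [([264.7, 221.6, 51.7, 34.8], 0.94), ([383.1, 263.5, 48.1, 16.5], 0.7), ([190.5, 170.9, 39.3, 27.0], 0.59), ([378.5, 371.8, 113.1, 77.9], 0.46)]
fixture [([382.1, 376.4, 109.4, 73.4], 0.77)]
tester [([302.5, 287.4, 71.7, 59.9], 0.87)]
start_knob_grip [([319.4, 292.4, 19.2, 22.2], 0.8)]
```

View pics/top0.png

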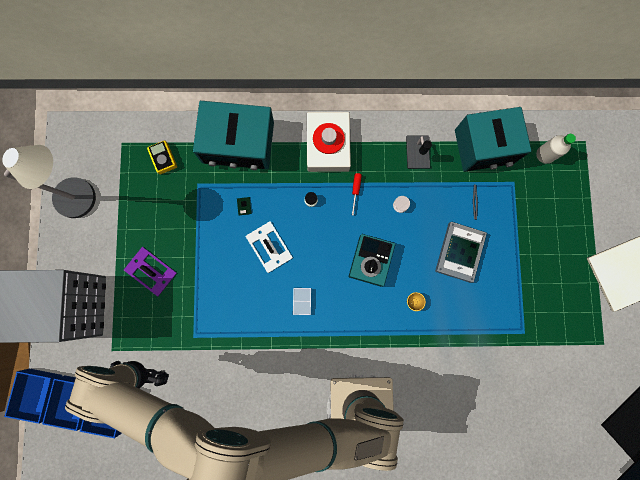

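View pics/side0.png

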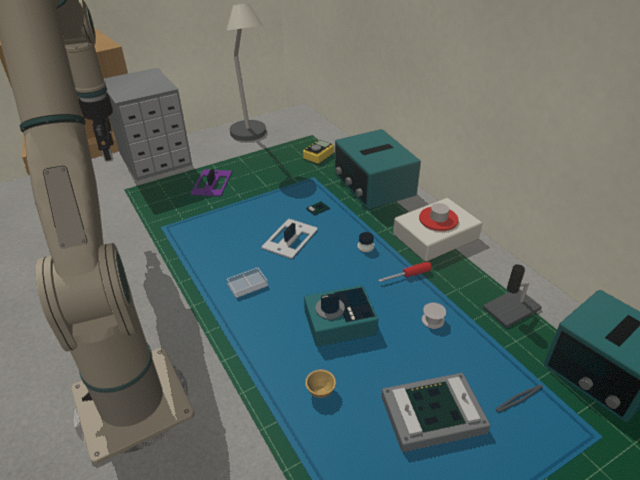

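```bash
python3 - <<'E'
import cv2
a=cv2.imread("pics/top0.png");cv2.imwrite("pics/topc.png",cv2.resize(a[205:305,225:385],None,fx=5,fy=5,interpolation=cv2.INTER_CUBIC))
cv2.imwrite("pics/topd.png",cv2.resize(a[200:300,360:520],None,fx=5,fy=5,interpolation=cv2.INTER_CUBIC))
E
```

```text
(no output)
```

View pics/topc.png

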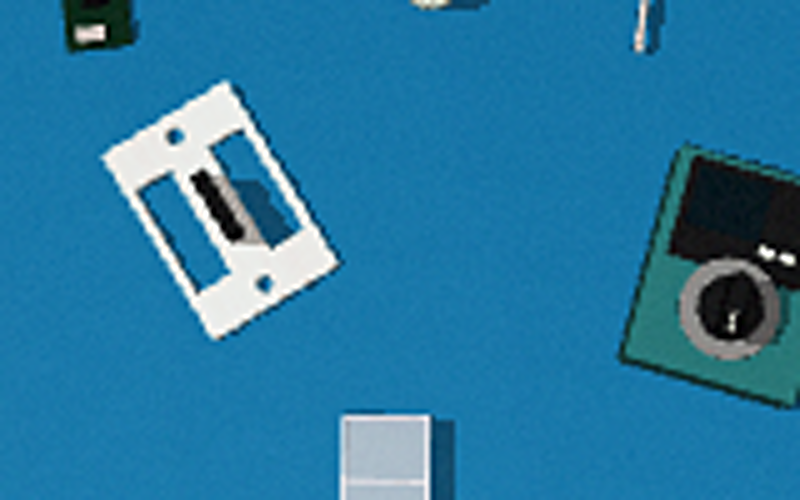

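View pics/topd.png

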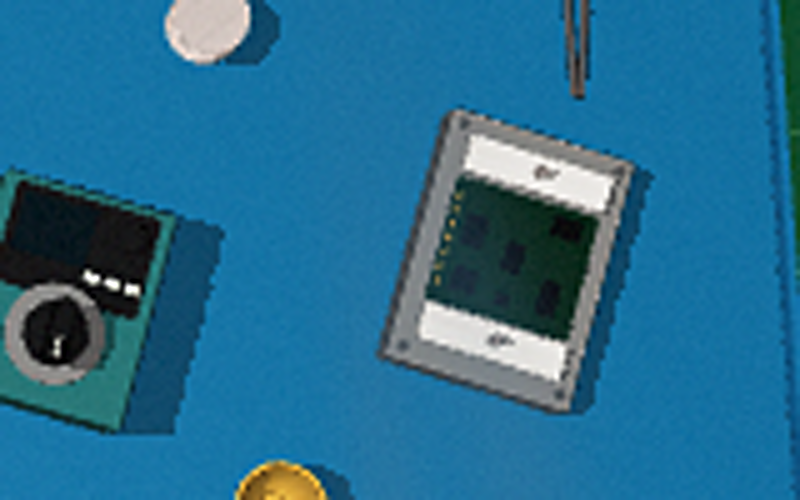

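The top view has two plate candidates. The white/aluminium one is at (268,247), with its bar grip at (268,247). The purple look-alike at (150,271) is off the mat, so I choose the white one, and the close crop confirms it. For the knob there is only the tester's at (372,265), because the teal boxes behind at (233,134) and (492,139) are other instruments. The fixture is at (462,252). Next I'll work out the poses.

```bash
cat > h.py <<'E'
import numpy as np,cv2
def cam(s):
    f=240/np.tan(np.radians(s["fov_y"])/2); return f,s["cx"],s["cy"],np.array(s["T"])
def toplane(s,uv,z):
    f,cx,cy,T=cam(s);uv=np.atleast_2d(uv).astype(float)
    d=np.c_[(uv[:,0]-cx)/f,(uv[:,1]-cy)/f,np.ones(len(uv))]@T[:3,:3].T
    return T[:3,3]+d*((z-T[2,3])/d[:,2])[:,None]
def proj(s,P):
    f,cx,cy,T=cam(s);p=(np.atleast_2d(P)-T[:3,3])@T[:3,:3]
    return np.c_[p[:,0]/p[:,2]*f+cx,p[:,1]/p[:,2]*f+cy]
def cloud(s):
    f,cx,cy,T=cam(s);v,u=np.mgrid[:480,:640];z=s["z_map"]
    p=np.stack([(u-cx)/f*z,(v-cy)/f*z,z],-1)
    return p@T[:3,:3].T+T[:3,3]
E
python3 - <<'E'
from station import ctrl
from h import *
for n in("top","side"):
    s=ctrl.snapshot(n);C=cloud(s);img=s["pixels"].astype(int)
    hsv=cv2.cvtColor(s["pixels"],cv2.COLOR_BGR2HSV)
    print(n)
    for t,z in(("plate",.006),("fixture",.03),("tester",.055),("start_knob_grip",.098)):
        r=ctrl.cut_out(s,t)
        if t=="fixture": r=[q for q in r][:1]
        m=r[0]["pixels"]; print(t,r[0]["extent"],r[0]["conf"],m.sum(),"depthmed",np.round(np.median(C[m&(s["z_map"]>0)],0),4))
        cn=max(cv2.findContours(m.astype(np.uint8),cv2.RETR_EXTERNAL,cv2.CHAIN_APPROX_NONE)[0],key=len)[:,0]
        P=toplane(s,cn,z)[:,:2].astype(np.float32)
        b=cv2.minAreaRect(P*1000);print("  rect",np.round(b[0],1),np.round(b[1],1),round(b[2],1))
    # white regions
    w=((hsv[...,1]<40)&(hsv[...,2]>190)).astype(np.uint8)
    k,l,st,ce=cv2.connectedComponentsWithStats(w)
    for i in range(1,k):
        if 120<st[i,4]<1500:
            cn=max(cv2.findContours((l==i).astype(np.uint8),cv2.RETR_EXTERNAL,cv2.CHAIN_APPROX_NONE)[0],key=len)[:,0]
            for z in(.006,.038):
                b=cv2.minAreaRect((toplane(s,cn,z)[:,:2]*1000).astype(np.float32));print("  white",st[i],z,np.round(b[0],1),np.round(b[1],1),round(b[2],1), np.round(np.median(C[l==i],0),4))
    m=np.zeros((480,640),bool)
    print("mat z", np.median(C[(hsv[...,0]>95)&(hsv[...,0]<110)&(hsv[...,1]>180)],0))
E
```

```text
top
plate [244.3, 224.2, 44.5, 46.0] 0.96 755 depthmed [0.538  0.3034 0.0101]
  rect [543.6 305.7] [150.6  98.2] 30.9
fixture [431.7, 224.0, 54.0, 60.3] 0.82 2119 depthmed [ 0.5155 -0.3484  0.036 ]
  rect [ 517.1 -351.4] [137. 185.] 71.6
tester [351.2, 234.4, 42.4, 51.4] 0.57 1717 depthmed [ 0.4882 -0.041   0.06  ]
  rect [489.5 -44.2] [125.9 157.2] 73.5
start_knob_grip [363.5, 255.5, 18.4, 17.4] 0.66 147 depthmed [ 0.4665 -0.0339  0.0766]
  rect [467.6 -34.4] [39.2 42.2] 89.5
  white [ 396   94  131   16 1314] 0.006 [1067.6 -390.5] [474.8  57.1] 89.9 [ 1.4108 -0.6962 -0.7485]
  white [ 396   94  131   16 1314] 0.038 [1053.3 -379.6] [465.4  56. ] 89.9 [ 1.4108 -0.6962 -0.7485]
  white [ 307  112   43   55 1496] 0.006 [928.7  95.2] [149.9 200.6] 89.6 [0.894  0.1039 0.0609]
  white [ 307  112   43   55 1496] 0.038 [917.1  96.6] [146.9 196.7] 89.6 [0.894  0.1039 0.0609]
  white [322 128  14  14 150] 0.006 [944.6  93.4] [46.4 48.4] 89.3 [0.91   0.0962 0.1011]
  white [322 128  14  14 150] 0.038 [932.6  94.8] [45.5 47.4] 89.3 [0.91   0.0962 0.1011]
  white [551 136  15  18 176] 0.006 [ 90
[... 1279 characters left out ...]
9  0.0422]
  white [293 288  18  27 454] 0.006 [356.9 192.8] [57.6 87.6] 89.6 [0.3536 0.1911 0.0082]
  white [293 288  18  27 454] 0.038 [356.5 192.2] [56.5 85.8] 89.6 [0.3536 0.1911 0.0082]
mat z [0.47209647 0.05544459 0.00424743]
side
plate [191.0, 166.9, 40.4, 33.0] 0.73 643 depthmed [0.4585 0.694  0.0041]
  rect [463.6 705.1] [163.4 104. ] 52.3
fixture [382.2, 375.2, 109.7, 75.9] 0.9 5950 depthmed [ 0.5098 -0.364   0.0331]
  rect [ 514.5 -358. ] [145.4 190.3] 71.7
tester [301.9, 283.7, 74.0, 63.0] 0.88 3460 depthmed [ 0.4773 -0.0668  0.0565]
  rect [481.6 -62.1] [165.2 159.9] 72.2Traceback (most recent call last):
  File "<stdin>", line 10, in <module>
IndexError: list index out of range
```

```bash
python3 - <<'E'
from station import ctrl
from h import *
for n in("top","side"):
    s=ctrl.snapshot(n);C=cloud(s)
    hsv=cv2.cvtColor(s["pixels"],cv2.COLOR_BGR2HSV)
    print(n,"mat z", np.median(C[(hsv[...,0]>95)&(hsv[...,0]<110)&(hsv[...,1]>180)],0))
    lo=190 if n=="top" else 165
    w=((hsv[...,1]<45)&(hsv[...,2]>lo)).astype(np.uint8)
    k,l,st,ce=cv2.connectedComponentsWithStats(w)
    for i in range(1,k):
        c=np.median(C[l==i],0)
        if 120<st[i,4]<2500 and .4<c[0]<.65 and abs(c[1])<.45:
            z=.038 if c[1]<-.2 else .006
            cn=max(cv2.findContours((l==i).astype(np.uint8),cv2.RETR_EXTERNAL,cv2.CHAIN_APPROX_NONE)[0],key=len)[:,0]
            b=cv2.minAreaRect((toplane(s,cn,z)[:,:2]*1000).astype(np.float32));print("  white",st[i],z,np.round(b[0],1),np.round(b[1],1),round(b[2],1), np.round(c,4))
    # dark bar top on plate, knob
    a=s["pixels"]; 
    for nm,c in(("plate",(.543,.305,.02)),("fix",(.519,-.3556,.038)),("knob",(.468,-.034,.09))):
        u=proj(s,c)[0].astype(int);R=(40,30)
        cv2.imwrite(f"pics/{n}_{nm}.png",cv2.resize(a[u[1]-30:u[1]+30,u[0]-40:u[0]+40],None,fx=10,fy=10,interpolation=cv2.INTER_CUBIC));print(nm,"origin px",u-np.array(R))
E
```

```text
top mat z [0.47237299 0.05491984 0.0042576 ]
  white [246 222  46  50 688] 0.006 [544.1 305.1] [148.2  98.3] 31.2 [0.5412 0.3063 0.0096]
  white [453 227  30  15 201] 0.038 [ 576.5 -374.3] [99.8 24.8] 71.9 [ 0.5763 -0.3699  0.0422]
  white [444 261  29  15 204] 0.038 [ 462.2 -336.9] [99.6 24.9] 72.0 [ 0.4612 -0.3334  0.042 ]
plate origin px [228 216]
fix origin px [422 221]
knob origin px [330 235]
side mat z [ 0.65838356 -0.48543473  0.00202635]
  white [262 220  55  37 523] 0.006 [545.  309.4] [147.9  99.8] 31.8 [0.5184 0.3004 0.0077]
  white [449 378  30  42 436] 0.038 [ 577.9 -369.6] [98.1 23.1] 72.0 [ 0.5747 -0.3737  0.04  ]
  white [393 388  28  45 475] 0.038 [ 463.3 -332.2] [98.3 23.8] 71.8 [ 0.4609 -0.3368  0.04  ]
plate origin px [249 204]
fix origin px [395 375]
knob origin px [289 268]
```

View pics/side_fix.png

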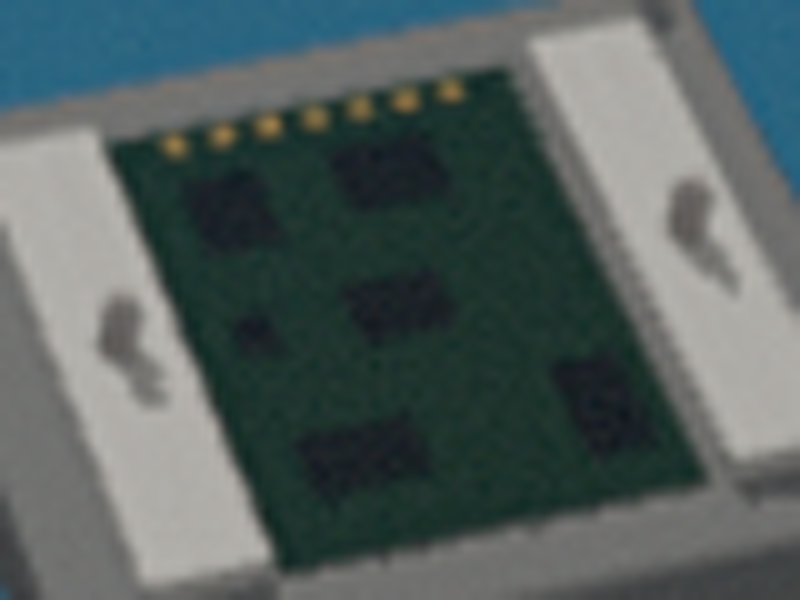

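View pics/side_plate.png

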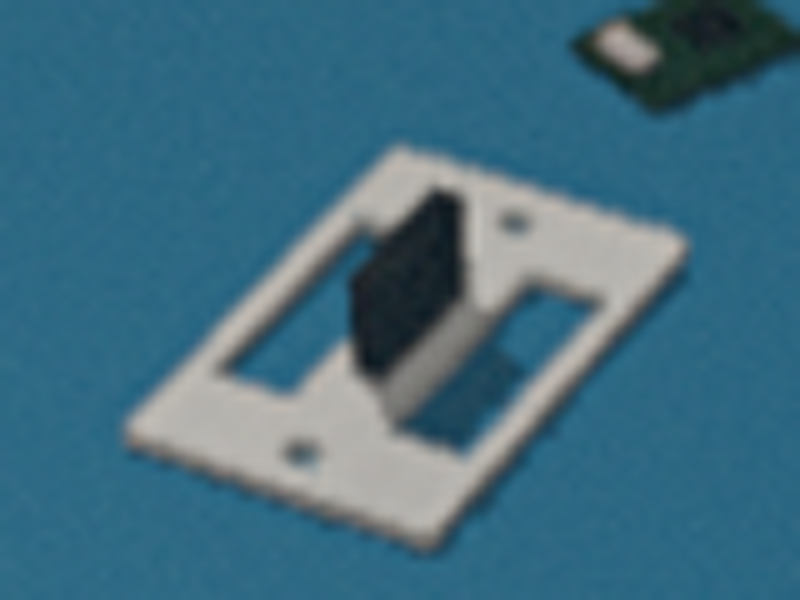

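View pics/side_knob.png

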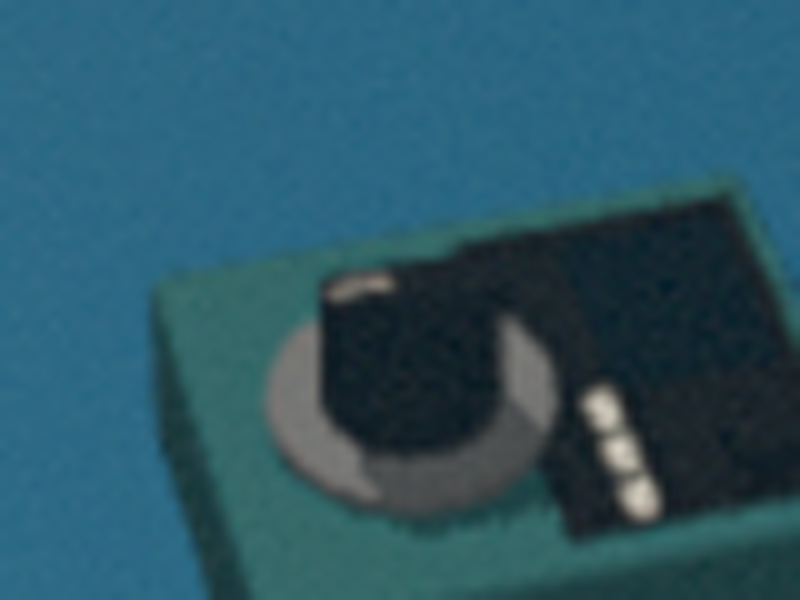

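View pics/top_knob.png

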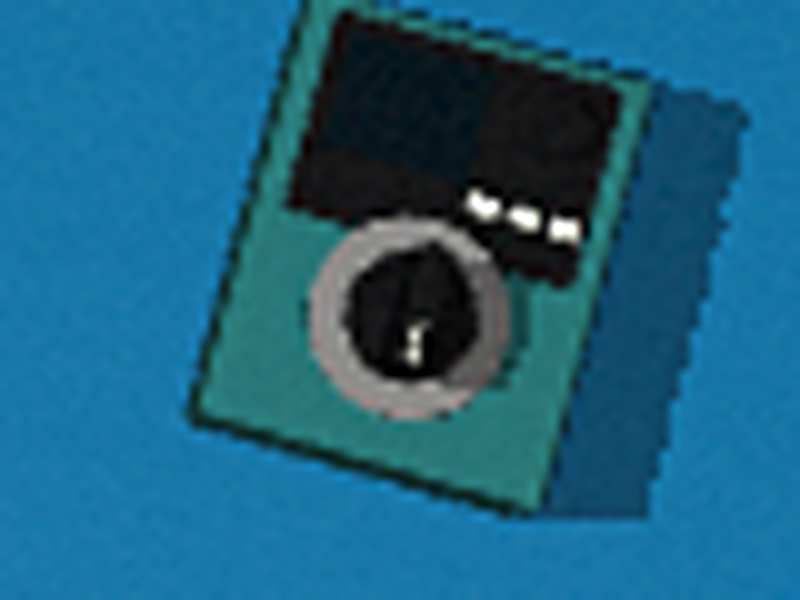

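Both views show the plate, fixture and tester. The top and side views agree to about 3 mm, with the mat about 3 mm above z=0. Estimates:
- **Plate:** (0.5435, 0.305), yaw 31.4°
- **Fixture:** (0.519, -0.3535), yaw -18°
- **Tester:** yaw about -17°

I'll move above the plate with the jaws at 121.4°, a turn of +0.81 rad.

>>> jog_arm --plan "0 0 0.81 0.3755 -0.322 -0.03 0.7;0 0 0.81 0.3755 -0.322 -0.03 0.7;0 0 0.81 0.3755 -0.322 -0.03 0.7;0 0 0.81 0.3755 -0.322 -0.03 0.7;0 0 0.81 0.3755 -0.322 -0.03 0.7" --force 40

```text
time_s: 1.52
ee_pos: [0.3273, 0.4912, 0.2187]
eef_rot: [[0.0, -0.362, 0.932], [0.0, 0.932, 0.362], [-1.0, 0.0, 0.0]]
wrist_force: [1.0, 0.6, -0.1]
gripper_width: 0.7
```

>>> jog_arm --plan "0 0 0.178 0.2162 -0.186 -0.05 0.7;0 0 0.178 0.2162 -0.186 -0.05 0.7;0 0 0.178 0.2162 -0.186 -0.05 0.7;0 0 0.178 0.2162 -0.186 -0.05 0.7;0 0 0.178 0.2162 -0.186 -0.05 0.7"

```text
time_s: 1.93
ee_pos: [0.4831, 0.357, 0.1829]
eef_rot: [[0.001, -0.521, 0.854], [0.001, 0.854, 0.521], [-1.0, 0.0, 0.001]]
wrist_force: [0.6, 0.6, 0.3]
gripper_width: 0.703
```

>>> jog_arm --plan "0 0 0 0.055 -0.048 -0.08 0.5;0 0 0 0.055 -0.048 -0.08 0.5;0 0 0 0.055 -0.048 -0.08 0.5;0 0 0 0.055 -0.048 -0.08 0.5"

```text
time_s: 2.27
ee_pos: [0.5399, 0.3016, 0.0983]
eef_rot: [[-0.003, -0.514, 0.858], [-0.007, 0.858, 0.514], [-1.0, -0.004, -0.006]]
wrist_force: [0.4, -2.2, -0.2]
gripper_width: 0.5
```

>>> jog_arm --plan "0 0 0 0.0036 0.0038 -0.03 0.5;0 0 0 0.0036 0.0038 -0.03 0.5;0 0 0 0.0036 0.0038 -0.03 0.5"

```text
time_s: 2.52
ee_pos: [0.5421, 0.3054, 0.0673]
eef_rot: [[-0.006, -0.515, 0.857], [-0.008, 0.857, 0.515], [-1.0, -0.004, -0.009]]
wrist_force: [-0.6, -0.1, 0.2]
gripper_width: 0.504
```

```bash
cat >> h.py <<'E'
def crop(s,c,name,hw=40,hh=30,k=10):
    u=proj(s,c)[0].astype(int)
    x0=max(0,u[0]-hw);y0=max(0,u[1]-hh)
    cv2.imwrite(name,cv2.resize(s["pixels"][y0:y0+2*hh,x0:x0+2*hw],None,fx=k,fy=k,interpolation=cv2.INTER_CUBIC));print(name,"origin",x0,y0)
E
python3 - <<'E'
from station import ctrl
from h import *
st=ctrl.get_state();print(st["ee_pos"],st["eef_rot"][:,1])
a=[]
for n in("top","side"):
    s=ctrl.snapshot(n);crop(s,(.5435,.305,.03),f"pics/{n}_p1.png");a.append(cv2.imread(f"pics/{n}_p1.png"))
cv2.imwrite("pics/p1.png",cv2.resize(np.hstack(a),(800,300)))
E
```

```text
[0.54213315 0.30536557 0.06734977] [-0.51469199  0.85736707 -0.00372453]
pics/top_p1.png origin 227 215
pics/side_p1.png origin 249 201
```

View pics/p1.png

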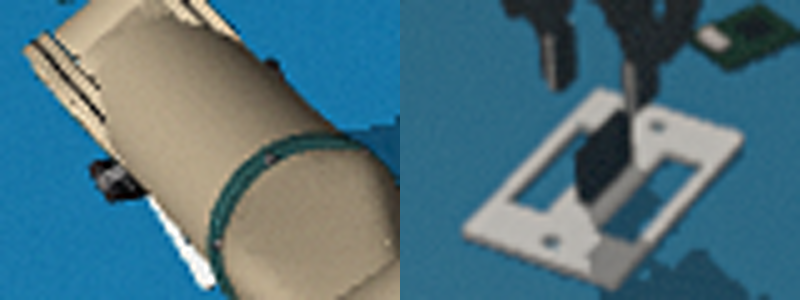

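The side view shows the fingers straddling the bar at about crop (605,155). The top view is hidden by the arm. Lowering in two stages.

>>> jog_arm --plan "0.008 -0.006 0 0.0015 0.0005 -0.025 0.5;0.008 -0.006 0 0.0015 0.0005 -0.049 0.5;0.008 -0.006 0 0.0015 0.0005 -0.049 0.5"

```text
time_s: 2.87
ee_pos: [0.5429, 0.3072, 0.0193]
eef_rot: [[0.001, -0.517, 0.856], [0.001, 0.856, 0.517], [-1.0, 0.001, 0.001]]
wrist_force: [-0.7, 0.5, -1.1]
gripper_width: 0.5
```

```bash
python3 - <<'E'
from station import ctrl
from h import *
st=ctrl.get_state();print(st["ee_pos"],st["eef_rot"],st["wrist_force"])
s=ctrl.snapshot("side");crop(s,(.5435,.305,.03),f"pics/side_p2.png")
E
```

```text
[0.54288975 0.30716109 0.01929936] [[ 7.32721372e-04 -5.16511661e-01  8.56279841e-01]
 [ 1.06989830e-03  8.56279986e-01  5.16510833e-01]
 [-9.99999159e-01  5.37673823e-04  1.18002960e-03]] [-0.67360424  0.51030129 -1.06057656]
pics/side_p2.png origin 249 201
```

View pics/side_p2.png

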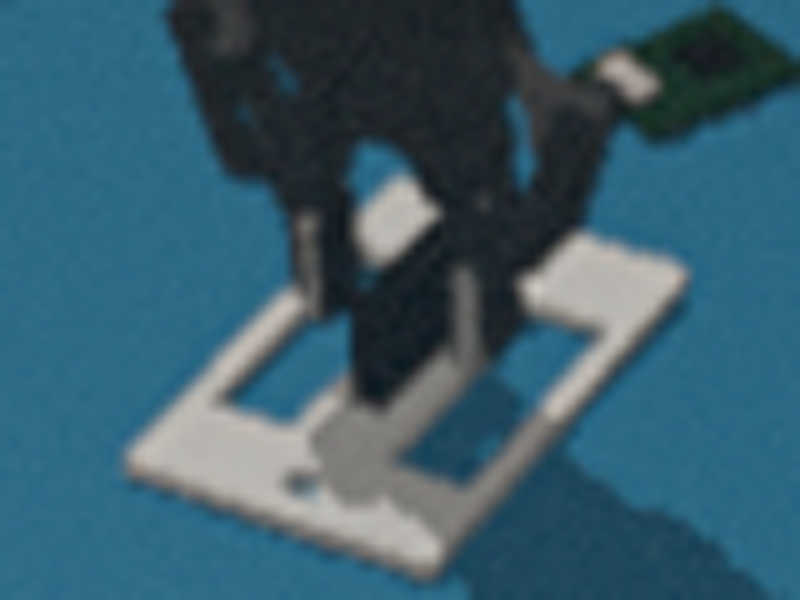

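The fingers straddle the bar and stay clear of the plate, so I'll close.

>>> jog_arm --plan "0 0 0 0 0 -0.001 0;0 0 0 0 0 -0.001 0;0 0 0 0 0 -0.001 0;0 0 0 0 0 -0.001 0;0 0 0 0 0 -0.001 0" --force 50

```text
time_s: 3.33
ee_pos: [0.5448, 0.3086, 0.022]
eef_rot: [[0.005, -0.517, 0.856], [0.004, 0.856, 0.517], [-1.0, 0.001, 0.006]]
wrist_force: [-1.1, -1.1, 7.3]
gripper_width: 0.131
```

>>> jog_arm --plan "0 0 0 0 0 0.005 0;0 0 0 0 0 0.01 0;0 0 0 0 0 0.03 0;0 0 0 0 0 0.06 0;0 0 0 0 0 0.06 0"

```text
time_s: 3.75
ee_pos: [0.5477, 0.3104, 0.0872]
eef_rot: [[0.012, -0.516, 0.856], [0.008, 0.856, 0.516], [-1.0, 0.001, 0.015]]
wrist_force: [1.5, 0.7, -2.2]
gripper_width: 0.129
```

```bash
python3 - <<'E'
from station import ctrl
from h import *
st=ctrl.get_state();print(st["ee_pos"],st["eef_rot"],st["wrist_force"],st["joints"])
s=ctrl.snapshot("side");crop(s,(.5435,.305,.06),f"pics/side_p3.png")
E
```

```text
[0.54774215 0.31042833 0.08716822] [[ 1.21130155e-02 -5.16322346e-01  8.56308653e-01]
 [ 8.35852781e-03  8.56393845e-01  5.16255477e-01]
 [-9.99891699e-01  9.04069128e-04  1.46892066e-02]] [ 1.46298205  0.68352226 -2.2491555 ] [-0.46114022  0.77233508 -0.16279806  1.70681294  0.18427347  0.662553
  1.39085171]
pics/side_p3.png origin 249 192
```

View pics/side_p3.png

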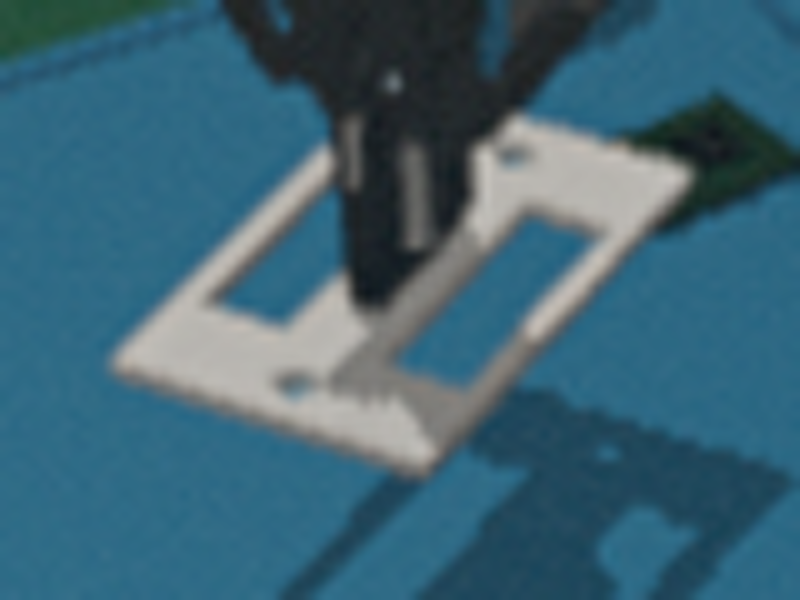

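The plate is held level: in crop px the holes are at (515,155) and (295,382). I'll lift it above the tester while correcting the small tilt, then carry it across.

>>> jog_arm --plan "-0.008 0.012 0 0 0 0.035 0;-0.008 0.012 0 0 0 0.07 0;-0.008 0.012 -0.05 0 -0.02 0.1 0;-0.008 0.012 -0.1 0 -0.04 0.12 0;-0.008 0.012 -0.15 0 -0.07 0.12 0"

```text
time_s: 4.22
ee_pos: [0.5487, 0.2433, 0.2092]
eef_rot: [[0.006, -0.384, 0.923], [0.004, 0.923, 0.384], [-1.0, 0.002, 0.007]]
wrist_force: [1.7, 1.4, -2.7]
gripper_width: 0.126
```

>>> jog_arm --plan "0 0 -0.04 0 -0.03 0.003 0;0 0 -0.08 -0.001 -0.06 0.003 0;0 0 -0.12 -0.002 -0.09 0.003 0;0 0 -0.16 -0.004 -0.12 0.003 0;0 0 -0.2 -0.005 -0.15 0.003 0"

```text
time_s: 4.63
ee_pos: [0.5423, 0.0916, 0.2113]
eef_rot: [[0.004, -0.191, 0.982], [0.003, 0.982, 0.191], [-1.0, 0.002, 0.005]]
wrist_force: [-0.1, 0.3, -2.9]
gripper_width: 0.128
```

>>> jog_arm --plan "0 0 -0.04 0 -0.03 0 0;0 0 -0.08 -0.001 -0.06 0 0;0 0 -0.12 -0.002 -0.09 0 0;0 0 -0.16 -0.005 -0.12 0 0;0 0 -0.2 -0.007 -0.15 0 0"

```text
time_s: 5.05
ee_pos: [0.534, -0.0599, 0.2104]
eef_rot: [[0.002, 0.01, 1.0], [0.002, 1.0, -0.01], [-1.0, 0.002, 0.002]]
wrist_force: [0.4, -0.1, -3.8]
gripper_width: 0.128
```

>>> jog_arm --plan "0 0 -0.04 0 -0.03 0 0;0 0 -0.08 -0.001 -0.06 0 0;0 0 -0.12 -0.002 -0.09 0 0;0 0 -0.15 -0.005 -0.12 0 0;0 0 -0.18 -0.007 -0.15 0 0"

```text
time_s: 5.47
ee_pos: [0.5256, -0.2111, 0.2093]
eef_rot: [[0.0, 0.191, 0.982], [0.002, 0.982, -0.191], [-1.0, 0.002, -0.0]]
wrist_force: [2.0, 0.1, -3.3]
gripper_width: 0.125
```

>>> jog_arm --plan "0 0 -0.04 -0.001 -0.03 0 0;0 0 -0.08 -0.002 -0.06 0 0;0 0 -0.122 -0.004 -0.09 -0.01 0;0 0 -0.122 -0.006 -0.12 -0.03 0;0 0 -0.122 -0.006 -0.14 -0.06 0"

```text
time_s: 5.88
ee_pos: [0.5194, -0.356, 0.1501]
eef_rot: [[0.003, 0.312, 0.95], [-0.003, 0.95, -0.312], [-1.0, -0.002, 0.004]]
wrist_force: [1.4, -0.3, -3.4]
gripper_width: 0.127
```

>>> jog_arm --plan "0 0 0 0 0 -0.03 0;0 0 0 0 0 -0.055 0;0 0 0 0 0 -0.055 0"

```text
time_s: 6.13
ee_pos: [0.5146, -0.3538, 0.0886]
eef_rot: [[-0.008, 0.313, 0.95], [0.004, 0.95, -0.313], [-1.0, 0.001, -0.008]]
wrist_force: [-1.2, 0.4, -3.3]
gripper_width: 0.127
```

```bash
python3 - <<'E'
from station import ctrl
from h import *
st=ctrl.get_state();print(st["ee_pos"],st["eef_rot"],st["wrist_force"])
for n in("side","top"):
    s=ctrl.snapshot(n);crop(s,(.519,-.353,.06),f"pics/{n}_f1.png",60,45,6.6)
E
```

```text
[ 0.51456706 -0.35376099  0.08864444] [[-0.00750604  0.31282468  0.94978123]
 [ 0.00388172  0.94980994 -0.31280346]
 [-0.9999643   0.00133887 -0.00834361]] [-1.21709843  0.42243725 -3.27920874]
pics/side_f1.png origin 376 353
pics/top_f1.png origin 404 205
```

View pics/side_f1.png

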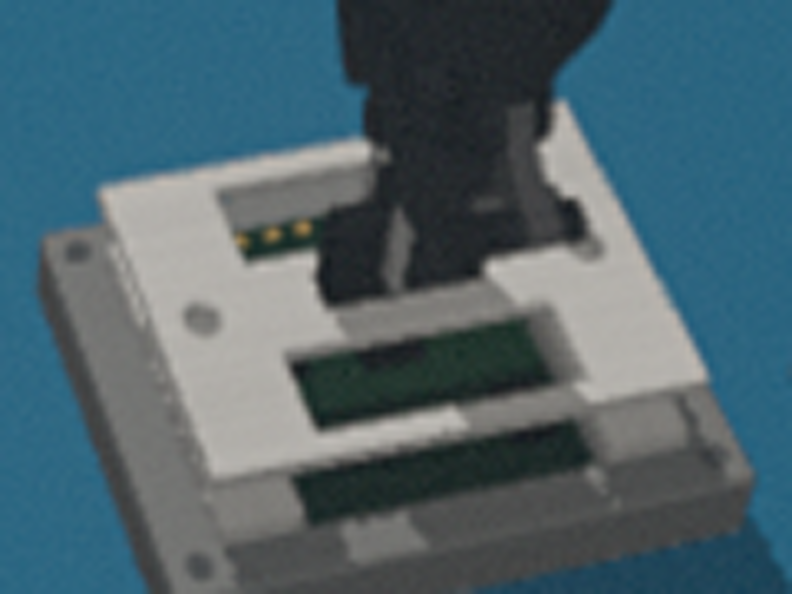

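View pics/top_f1.png

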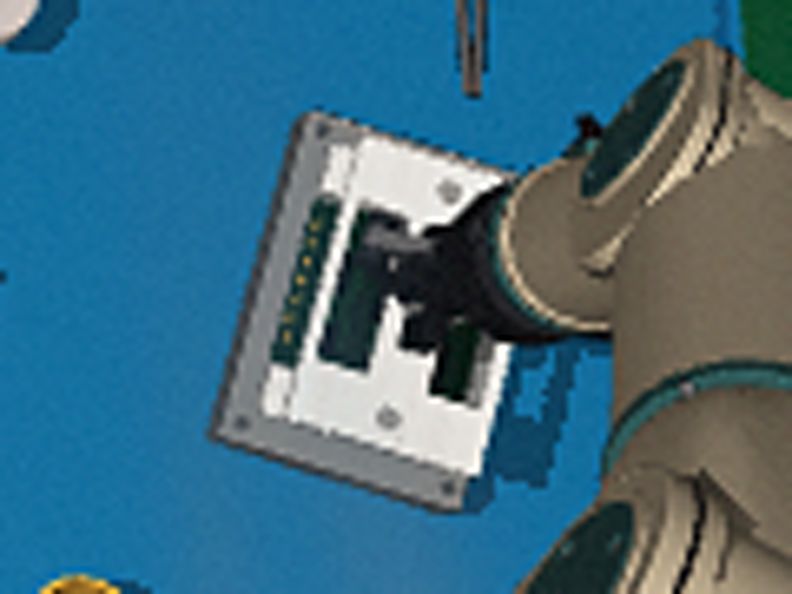

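```bash
cat > fit.py <<'E'
from station import ctrl
from h import *
def hole(s,uv,r=4):
    g=cv2.cvtColor(s["pixels"],cv2.COLOR_BGR2GRAY).astype(float);u0,v0=np.round(uv).astype(int)
    w=g[v0-r:v0+r+1,u0-r:u0+r+1];b=np.percentile(w,70);d=np.clip(b-15-w,0,None)
    yy,xx=np.mgrid[v0-r:v0+r+1,u0-r:u0+r+1];return np.array([(d*xx).sum(),(d*yy).sum()])/d.sum()
E
python3 - <<'E'
from fit import *
P={"top":[(389,418),(451,190)],"side":[(202,319),(590,245)]};O={"top":(404,205),"side":(376,353)}
rail={"top":[(462.2,-336.9),(576.5,-374.3)],"side":[(463.3,-332.2),(577.9,-369.6)]} # at z=.038
st=ctrl.get_state();tz=st["ee_pos"][2];print(st["ee_pos"],st["time_s"])
for zm in(.002,.004):
  for n in("top","side"):
    s=ctrl.snapshot(n);zh=tz-.0215+.006+zm
    for (px,r) in zip(P[n],rail[n]):
        c0=(np.array(px)+.5)/6.6-.5+O[n]
        c=hole(s,c0)
        q=toplane(s,c,zh)[0]*1000
        ruv=proj(s,(r[0]/1000,r[1]/1000,.038));rr=toplane(s,ruv,.038+zm)[0]*1000
        print(zm,n,np.round(c0,1),np.round(c,1),"hole",np.round(q,1),"rail",np.round(rr,1),"need",np.round((rr-q)[:2],1))
E
```

```text
[ 0.51851397 -0.35497703  0.09386579] 6.2333
0.002 top [462.5 267.9] [462.2 268.4] hole [ 456.6 -337.1   80.4] rail [ 462.  -336.3   40. ] need [5.4 0.9]
0.002 top [471.9 233.4] [474.3 234.8] hole [ 568.2 -383.5   80.4] rail [ 576.2 -373.6   40. ] need [8.  9.9]
0.002 side [406.2 400.9] [407.  400.1] hole [ 456.3 -336.9   80.4] rail [ 462.3 -333.2   40. ] need [6.  3.7]
0.002 side [465.  389.7] [465.3 386.7] hole [ 572.8 -371.5   80.4] rail [ 576.7 -370.5   40. ] need [3.9 1. ]
0.004 top [462.5 267.9] [462.7 268. ] hole [ 457.8 -338.2   82.4] rail [ 461.9 -335.6   42. ] need [4.1 2.5]
0.004 top [471.9 233.4] [474.2 234.7] hole [ 568.  -382.4   82.4] rail [ 575.9 -372.9   42. ] need [7.9 9.4]
0.004 side [406.2 400.9] [407.1 400. ] hole [ 455.8 -337.7   82.4] rail [ 461.3 -334.1   42. ] need [5.6 3.6]
0.004 side [465.  389.7] [465.5 386.5] hole [ 572.1 -372.2   82.4] rail [ 575.5 -371.3   42. ] need [3.3 0.9]
```

The arm was still settling, so I'll re-measure at rest.

```bash
python3 - <<'E'
from fit import *
st=ctrl.get_state();print(st["ee_pos"],st["eef_rot"][:,0],st["time_s"])
for n in("side","top"):
    s=ctrl.snapshot(n);crop(s,(.519,-.353,.06),f"pics/{n}_f2.png",60,45,6.6)
st=ctrl.get_state();print(st["ee_pos"],st["eef_rot"],st["time_s"])
a=[cv2.imread(f"pics/{n}_f2.png")[:,:] for n in("side","top")]
E
```

```text
[ 0.52080181 -0.35636921  0.09713809] [ 0.00638137 -0.00472371 -0.99996848] 6.4333
pics/side_f2.png origin 376 353
pics/top_f2.png origin 404 205
[ 0.52040997 -0.35627527  0.09677938] [[ 0.00569451  0.31104528  0.95037803]
 [-0.00441976  0.95039199 -0.31102336]
 [-0.99997402 -0.00242932  0.00678676]] 6.5333
```

View pics/side_f2.png

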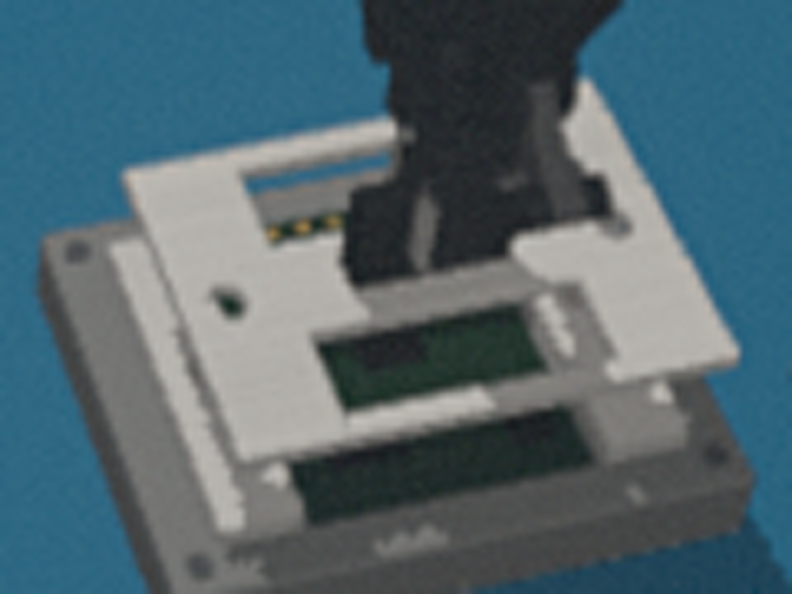

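View pics/top_f2.png

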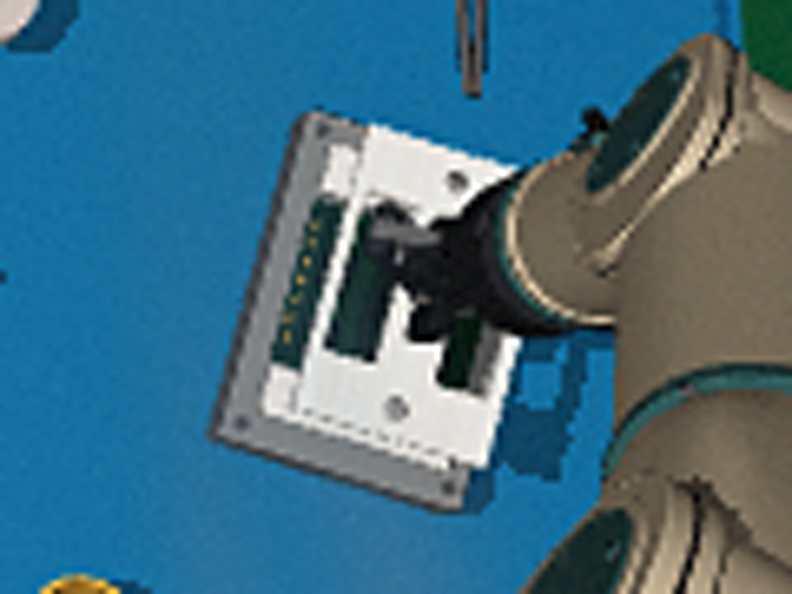

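```bash
cat > calc.py <<'E'
from fit import *
rail={"top":[(462.2,-336.9),(576.5,-374.3)],"side":[(463.3,-332.2),(577.9,-369.6)]}
def run(P,O,k=6.6):
  st=ctrl.get_state();tz=st["ee_pos"][2];print(np.round(st["ee_pos"],4),st["time_s"])
  for n in P:
    s=ctrl.snapshot(n);zm=.003;zh=tz-.0215+.006+zm;Q=[]
    for (px,r) in zip(P[n],rail[n]):
        c0=(np.array(px)+.5)/k-.5+O[n];c=hole(s,c0,3)
        q=[toplane(s,x,zh)[0]*1000 for x in(c0,c)]
        rr=toplane(s,proj(s,(r[0]/1000,r[1]/1000,.038)),.038+zm)[0]*1000
        print(n,np.round(c0,1),np.round(c,1),"rail",np.round(rr[:2],1),"need(click,centroid)",*[np.round((rr-x)[:2],1) for x in q]);Q.append(q)
    for j in(0,1):
        d=Q[1][j]-Q[0][j];print(n,"dist",np.hypot(d[0],d[1]).round(1),"yaw",np.degrees(np.arctan2(d[1],d[0])).round(1))
E
python3 - <<'E'
from calc import *
run({"top":[(397,407),(457,181)],"side":[(231,302),(618,226)]},{"top":(404,205),"side":(376,353)})
E
```

```text
[ 0.5204 -0.3563  0.0968] 6.5333
top [463.7 266.2] [463.5 266.5] rail [ 462. -336.] need(click,centroid) [-1.5  5.3] [-0.6  4.4]
top [472.8 232. ] [473.7 232.9] rail [ 576.1 -373.3] need(click,centroid) [-0.9  4.4] [2.2 7.2]
top dist 119.2 yaw -17.8
top dist 118.3 yaw -19.8
side [410.6 398.3] [410.2 398.7] rail [ 461.8 -333.6] need(click,centroid) [-0.8  5.6] [0.3 5.9]
side [469.2 386.8] [467.6 385.8] rail [ 576.1 -370.9] need(click,centroid) [-0.4  6.5] [0.7 3.1]
side dist 120.0 yaw -18.6
side dist 119.0 yaw -16.9
```

>>> jog_arm --plan "0.004 0.006 0 -0.0008 0.0052 -0.005 0;0.004 0.006 0 -0.0008 0.0052 -0.011 0;0.004 0.006 0 -0.0008 0.0052 -0.011 0;0.004 0.006 0 -0.0008 0.0052 -0.011 0;0.004 0.006 0 -0.0008 0.0052 -0.011 0"

```text
time_s: 7.05
ee_pos: [0.519, -0.351, 0.0849]
eef_rot: [[-0.002, 0.311, 0.95], [0.0, 0.95, -0.311], [-1.0, -0.0, -0.002]]
wrist_force: [0.4, -0.1, -2.9]
gripper_width: 0.126
```

```bash
python3 - <<'E'
from fit import *
for i in range(2): ctrl.snapshot("side")
st=ctrl.get_state();print(st["ee_pos"],st["eef_rot"][:,0],st["time_s"])
for n in("side","top"):
    s=ctrl.snapshot(n);crop(s,(.519,-.353,.06),f"pics/{n}_f3.png",60,45,6.6)
st=ctrl.get_state();print(st["ee_pos"],st["eef_rot"],st["time_s"])
E
```

```text
[ 0.51919593 -0.35114211  0.08520095] [-1.15421399e-03 -2.82833774e-05 -9.99999333e-01] 7.15
pics/side_f3.png origin 376 353
pics/top_f3.png origin 404 205
[ 0.51921995 -0.35113777  0.08531002] [[-1.00657604e-03  3.11475790e-01  9.50253555e-01]
 [-6.65857147e-05  9.50254014e-01 -3.11476011e-01]
 [-9.99999491e-01 -3.76797603e-04 -9.35763086e-04]] 7.25
```

View pics/side_f3.png

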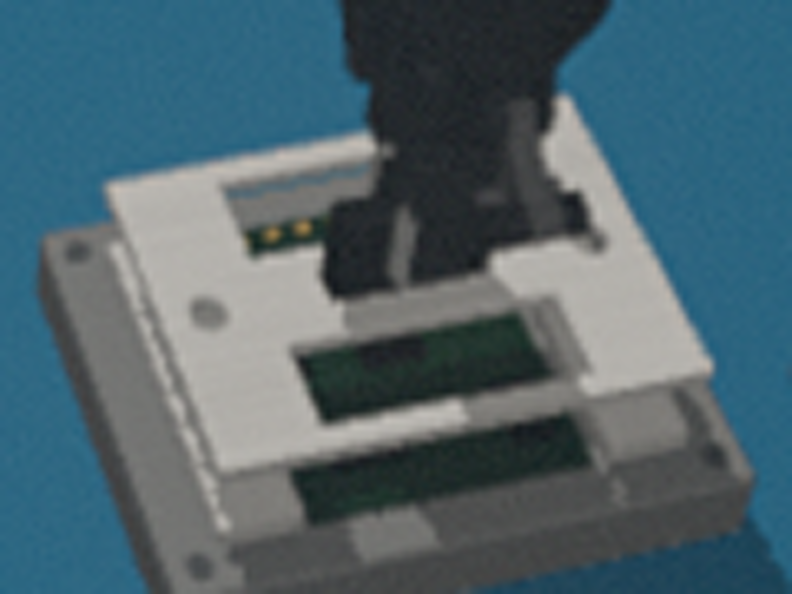

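View pics/top_f3.png

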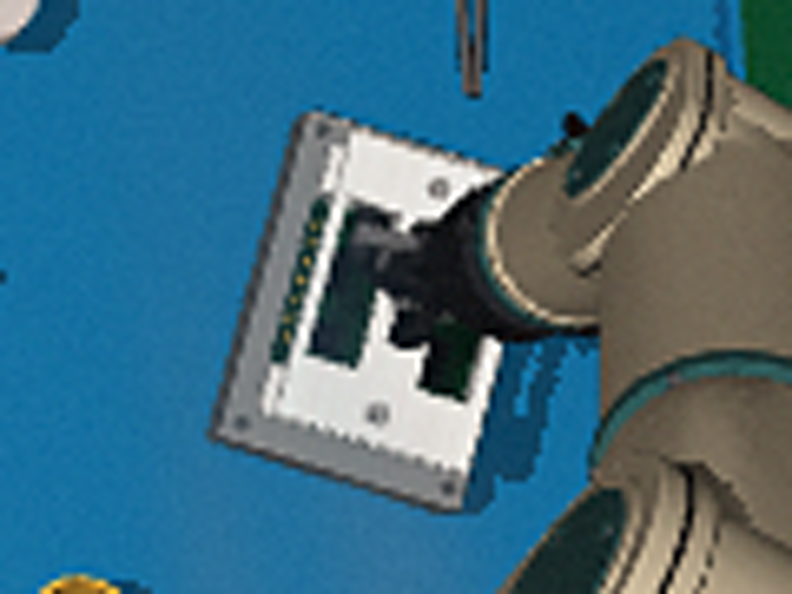

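```bash
python3 - <<'E'
from calc import *
run({"top":[(377,414),(438,188)],"side":[(209,313),(594,240)]},{"top":(404,205),"side":(376,353)})
s=ctrl.snapshot("top")
for i,c in enumerate([(462,267),(470,233)]):
    cv2.imwrite(f"pics/t_h{i}.png",cv2.resize(s["pixels"][c[1]-6:c[1]+8,c[0]-8:c[0]+8],None,fx=25,fy=25,interpolation=cv2.INTER_NEAREST))
cv2.imwrite("pics/t_h.png",np.hstack([cv2.imread(f"pics/t_h{i}.png") for i in(0,1)]))
E
```

```text
[ 0.5192 -0.3511  0.0853] 7.25
top [460.7 267.3] [460.7 267.4] rail [ 462. -336.] need(click,centroid) [ 1.  -1.2] [ 1.1 -1.3]
top [469.9 233.1] [471.1 234.2] rail [ 576.1 -373.3] need(click,centroid) [ 0.8 -1.5] [4.7 2.3]
top dist 120.1 yaw -18.0
top dist 117.9 yaw -20.3
side [407.2 400. ] [407.  399.9] rail [ 461.8 -333.6] need(click,centroid) [ 1.1 -0.5] [ 1.4 -0.9]
side [465.6 388.9] [464.6 387.9] rail [ 576.1 -370.9] need(click,centroid) [1.8 1.3] [ 1.7 -1.5]
side dist 120.1 yaw -19.0
side dist 119.8 yaw -17.9
```

View pics/t_h.png

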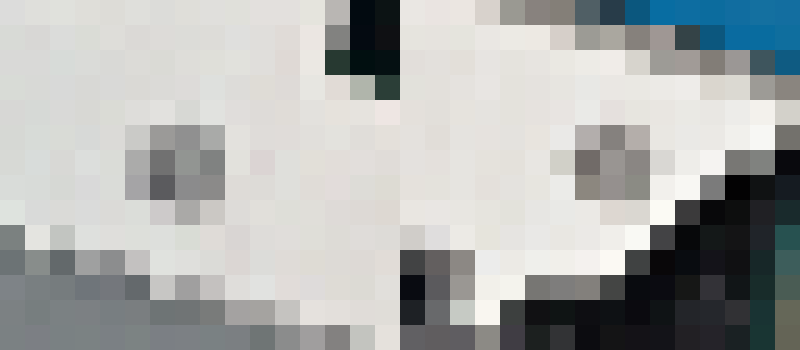

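I correct by (+1.1, -1.0) mm and lower until the holes are around the pins' tapers.

>>> jog_arm --plan "0 0.001 0 0.0011 -0.001 0 0;0 0.001 0 0.0011 -0.001 -0.004 0;0 0.001 0 0.0011 -0.001 -0.008 0;0 0.001 0 0.0011 -0.001 -0.012 0;0 0.001 0 0.0011 -0.001 -0.012 0"

```text
time_s: 7.82
ee_pos: [0.5195, -0.3515, 0.072]
eef_rot: [[-0.004, 0.311, 0.95], [0.001, 0.95, -0.311], [-1.0, -0.0, -0.004]]
wrist_force: [0.4, -0.3, -3.7]
gripper_width: 0.128
```

```bash
python3 - <<'E'
from fit import *
for i in range(2): ctrl.snapshot("side")
for n in("side","top"):
    s=ctrl.snapshot(n);crop(s,(.519,-.353,.06),f"pics/{n}_f4.png",60,45,6.6)
st=ctrl.get_state();print(st["ee_pos"],st["eef_rot"],st["wrist_force"],st["time_s"])
E
```

```text
pics/side_f4.png origin 376 353
pics/top_f4.png origin 404 205
[ 0.52036642 -0.35207017  0.07329508] [[-1.99417089e-03  3.11361463e-01  9.50289463e-01]
 [-1.92440011e-05  9.50291340e-01 -3.11362118e-01]
 [-9.99998011e-01 -6.39196643e-04 -1.88905148e-03]] [ 0.50319963 -0.14395186 -3.26093185] 8.0167
```

View pics/side_f4.png

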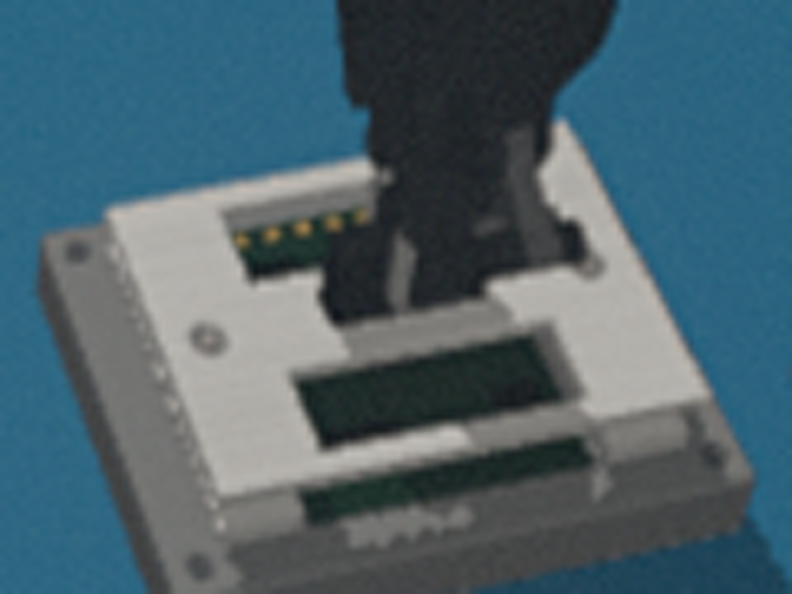

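View pics/top_f4.png

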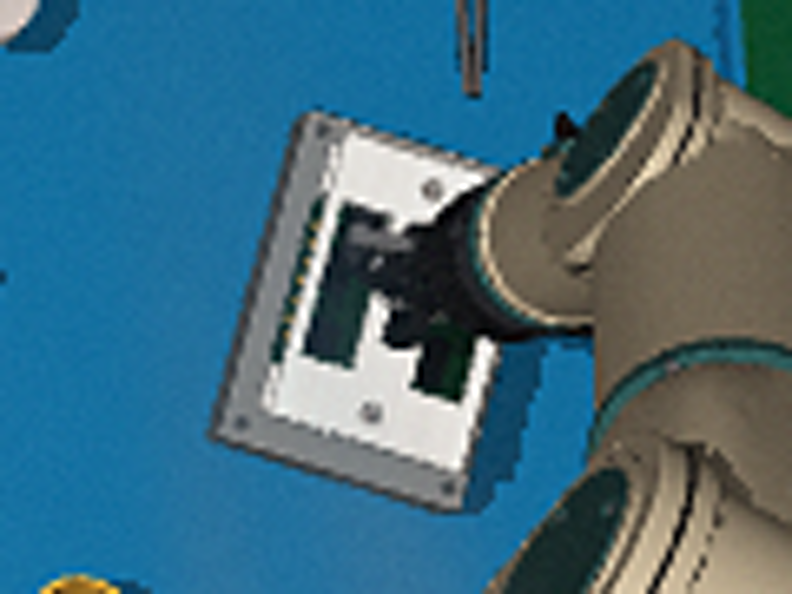

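The pin tip sits centred in each hole (side (208,340), top (432,188) and (372,412)), and the force shows only the plate's weight. Lowering on.

>>> jog_arm --plan "0 0.002 0 0 0 -0.003 0;0 0.002 0 0 0 -0.006 0;0 0.002 0 0 0 -0.009 0;0 0.002 0 0.0003 -0.0002 -0.011 0;0 0.002 0 0.0003 -0.0002 -0.0125 0"

```text
time_s: 8.43
ee_pos: [0.5204, -0.3522, 0.0604]
eef_rot: [[-0.005, 0.311, 0.95], [0.0, 0.95, -0.311], [-1.0, -0.001, -0.004]]
wrist_force: [-2.1, 1.7, 0.7]
gripper_width: 0.129
```

```bash
python3 - <<'E'
from fit import *
for i in range(3): ctrl.snapshot("side")
st=ctrl.get_state();print(st["ee_pos"],st["eef_rot"],st["wrist_force"],st["time_s"])
s=ctrl.snapshot("side");crop(s,(.519,-.353,.06),"pics/side_f5.png",60,45,6.6)
E
```

```text
[ 0.52067963 -0.3522627   0.06076692] [[-3.99228536e-03  3.11386353e-01  9.50275013e-01]
 [ 1.42844185e-05  9.50282604e-01 -3.11388780e-01]
 [-9.99992031e-01 -1.22957874e-03 -3.79824730e-03]] [-1.49767346  0.09360302 -3.42449876] 8.5833
pics/side_f5.png origin 376 353
```

View pics/side_f5.png

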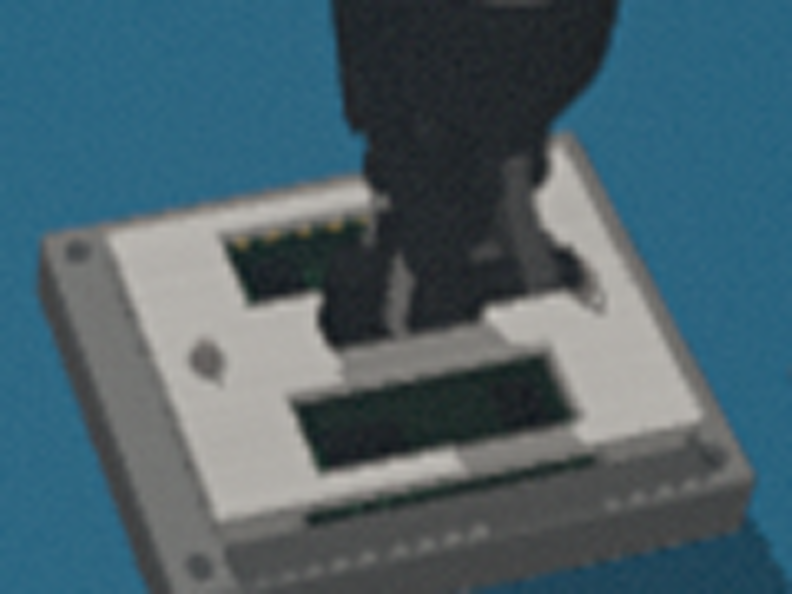

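>>> jog_arm --plan "0 -0.004 0 0 0 -0.001 0;0 -0.004 0 0 0 -0.002 0;0 -0.004 0 0 0 -0.002 0;0 -0.004 0 0 0 -0.0025 0;0 -0.004 0 0 0 -0.0025 0"

```text
time_s: 9.05
ee_pos: [0.521, -0.3524, 0.06]
eef_rot: [[0.001, 0.311, 0.95], [-0.0, 0.95, -0.311], [-1.0, 0.0, 0.001]]
wrist_force: [-3.0, 2.9, 8.0]
gripper_width: 0.131
```

```bash
python3 - <<'E'
from fit import *
for i in range(2): ctrl.snapshot("side")
st=ctrl.get_state();print(st["ee_pos"],st["eef_rot"],st["wrist_force"],st["time_s"])
s=ctrl.snapshot("side");crop(s,(.519,-.353,.06),"pics/side_f6.png",60,45,6.6)
E
```

```text
[ 0.52099235 -0.35233018  0.05995256] [[ 1.16931002e-03  3.11384550e-01  9.50283271e-01]
 [-3.55208318e-04  9.50283990e-01 -3.11384348e-01]
 [-9.99999253e-01  2.65563163e-05  1.22178298e-03]] [-2.16259758  2.69520812  8.46687795] 9.15
pics/side_f6.png origin 376 353
```

View pics/side_f6.png

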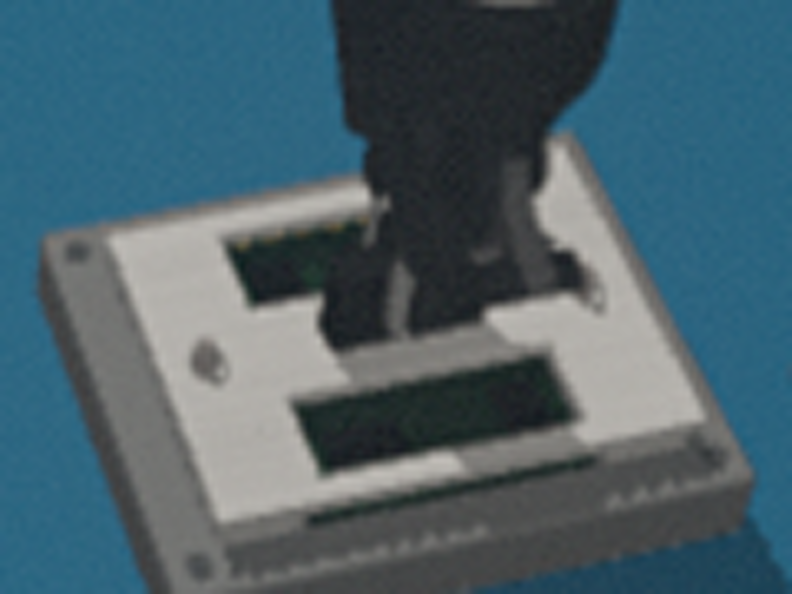

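The plate is seated: 8 N contact at the expected height, and it looks flush on the rails with the pins through the holes. Releasing and rising.

>>> jog_arm --plan "0 0 0 0 0 0 0.3;0 0 0 0 0 0 0.5;0 0 0 0 0 0 0.5;0 0 0 0 0 0 0.5;0 0 0 0 0 0.002 0.5"

```text
time_s: 9.62
ee_pos: [0.5208, -0.3522, 0.0616]
eef_rot: [[0.001, 0.311, 0.95], [-0.0, 0.95, -0.311], [-1.0, 0.0, 0.001]]
wrist_force: [0.1, -0.1, 0.2]
gripper_width: 0.499
```

>>> jog_arm --plan "0 0 0 0 0 0.015 0.5;0 0 0 0 0 0.04 0.5;0 0 0 0 0 0.08 0.5;0 0 0 0 0 0.12 0.5;0 0 0 0 0.03 0.14 0.5"

```text
time_s: 10.03
ee_pos: [0.5213, -0.3305, 0.2064]
eef_rot: [[0.007, 0.319, 0.948], [-0.01, 0.948, -0.319], [-1.0, -0.007, 0.01]]
wrist_force: [0.8, -1.2, 0.8]
gripper_width: 0.499
```

>>> jog_arm --plan "0 0 0 -0.05 0.3 0 0.5;0 0 0 -0.05 0.3 0 0.5;0 0 0 -0.05 0.3 0 0.5;0 0 0 -0.05 0.15 0 0.5;0 0 0 -0.05 0.15 0 0.5"

```text
time_s: 10.45
ee_pos: [0.4656, -0.1745, 0.2061]
eef_rot: [[-0.0, 0.314, 0.95], [-0.005, 0.95, -0.313], [-1.0, -0.005, 0.001]]
wrist_force: [-2.2, -0.6, -0.4]
gripper_width: 0.497
```

```bash
python3 - <<'E'
from fit import *
for i in range(3): ctrl.snapshot("side")
st=ctrl.get_state();print(st["ee_pos"],st["eef_rot"],st["wrist_force"],st["time_s"],st["joints"])
s=ctrl.snapshot("side");C=cloud(s);crop(s,(.519,-.353,.06),"pics/side_f7.png",60,45,6.6)
hsv=cv2.cvtColor(s["pixels"],cv2.COLOR_BGR2HSV);w=((hsv[...,1]<45)&(hsv[...,2]>165))
# plane fit of plate top
m=w&(abs(C[...,0]-.519)<.1)&(abs(C[...,1]+.353)<.1);m=cv2.erode(m.astype(np.uint8),np.ones((3,3)))>0
p=C[m];A=np.c_[p[:,:2]-p[:,:2].mean(0),np.ones(len(p))];print("plane",np.linalg.lstsq(A,p[:,2],rcond=None)[0],len(p))
crop(s,(.48,-.04,.09),"pics/side_k1.png",40,30,10)
s=ctrl.snapshot("top");crop(s,(.48,-.04,.09),"pics/top_k1.png",40,30,10);crop(s,(.519,-.353,.06),"pics/top_f7.png",40,30,10)
E
```

```text
[ 0.47187583 -0.1811388   0.20696149] [[ 0.00838     0.3194985   0.94754973]
 [-0.01072366  0.94755722 -0.31940619]
 [-0.99990739 -0.00748458  0.01136672]] [ 0.46028017 -0.42463235  0.1988968 ] 10.6 [ 0.26935342  0.45113468  0.05129695  1.95400601 -0.02224128  0.7257955
  1.57758261]
pics/side_f7.png origin 376 353
plane [-0.002274   -0.00247847  0.04594507] 555
pics/side_k1.png origin 295 267
pics/top_k1.png origin 332 231
pics/top_f7.png origin 424 220
```

View pics/side_f7.png

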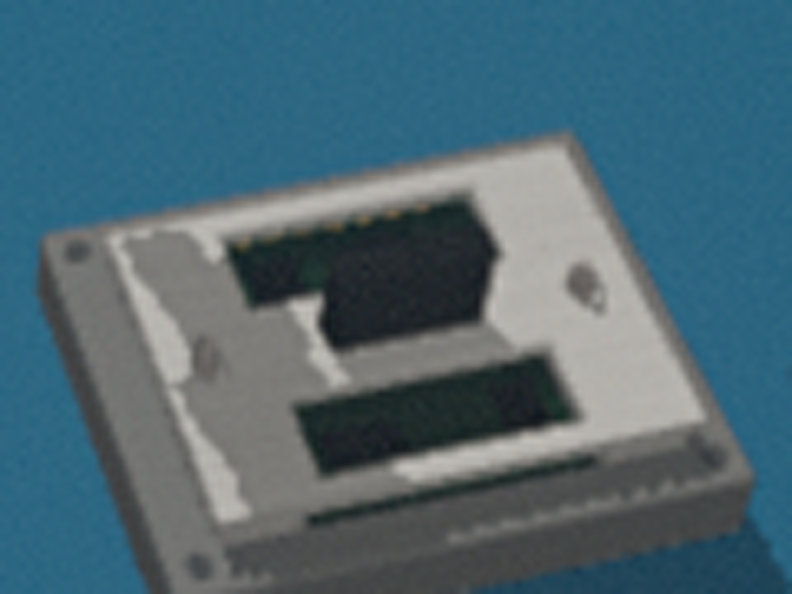

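View pics/side_k1.png

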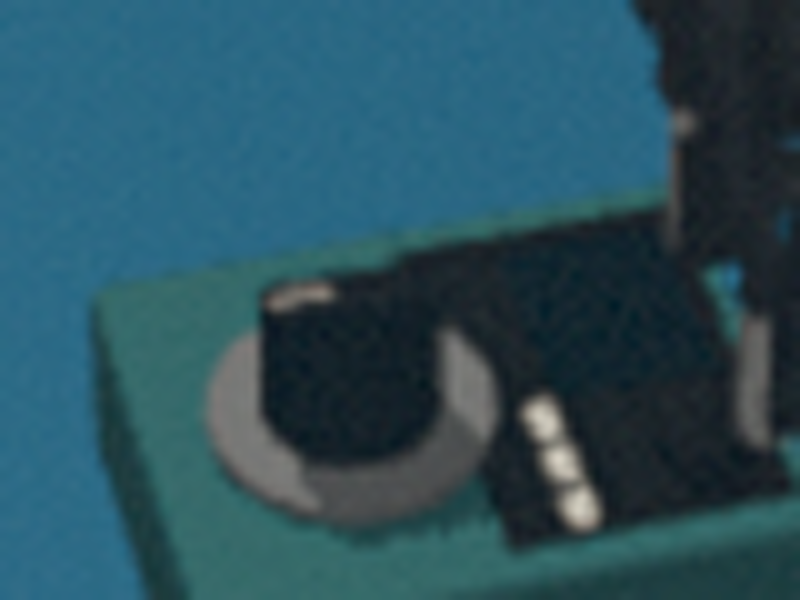

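View pics/top_f7.png

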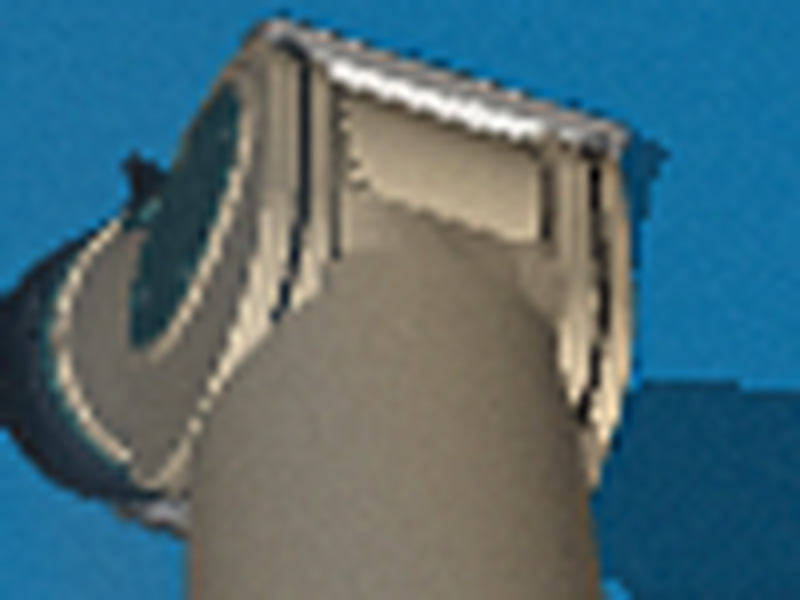

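The plate is flush: its top plane is level to 0.25%, and both pins show at (205,355) and (587,285). Now I'll find the knob's exact axis from the first pictures.

```bash
python3 - <<'E'
from fit import *
T=ctrl.snapshot("top");S=ctrl.snapshot("side")
for zm in(.002,.004):
    print(zm,toplane(T,((410+.5)/10-.5+330,(317.5)/10-.5+235),.06+zm)[0],toplane(S,((412.5)/10-.5+289,(395.5)/10-.5+268),.06+zm)[0])
a=cv2.imread("pics/top0.png");b=cv2.imread("pics/side0.png")
# tester yaw: teal mask edges
for n,s,im in(("top",T,a),("side",S,b)):
    hsv=cv2.cvtColor(im,cv2.COLOR_BGR2HSV);
    g=cv2.cvtColor(im,cv2.COLOR_BGR2HSV)
    m=((hsv[...,0]>78)&(hsv[...,0]<96)&(hsv[...,2]>(80)))
    u=proj(s,(.48,-.04,.05))[0].astype(int);w=np.zeros_like(m);w[u[1]-45:u[1]+45,u[0]-50:u[0]+50]=1;m&=w
    k,l,st,_=cv2.connectedComponentsWithStats(m.astype(np.uint8));i=1+np.argmax(st[1:,4])
    ys,xs=np.nonzero(l==i)
    q=(toplane(s,np.c_[xs,ys],.058)[:,:2]*1000).astype(np.float32);r=cv2.minAreaRect(q);print(n,st[i],r)
# bar top triangulation overlay
for n,im,s in(("top",a,T),("side",b,S)):
    for yaw in(-17,):
        c,sn=np.cos(np.radians(yaw)),np.sin(np.radians(yaw));k=np.array([.4665,-.0365,0])
        P=[k+np.array([x*c-y*sn,x*sn+y*c,.101]) for x,y in((-.021,-.007),(.021,-.007),(.021,.007),(-.021,.007))]
        P2=[k+np.array([.034*np.cos(t),.034*np.sin(t),.063]) for t in np.linspace(0,6.28,60)]
        u0=proj(s,k+[0,0,.09])[0].astype(int);x0,y0=u0-[40,30]
        z=cv2.resize(im[y0:y0+60,x0:x0+80],None,fx=10,fy=10,interpolation=cv2.INTER_CUBIC)
        for PP,col in((P,(0,0,255)),(P2,(0,255,255))):
            cv2.polylines(z,[np.int32((proj(s,np.array(PP))-[x0,y0]+.5)*10)],True,col,1)
        cv2.imwrite(f"pics/{n}_ov.png",z)
cv2.imwrite("pics/ov.png",cv2.resize(np.vstack([cv2.imread("pics/top_ov.png")[100:500],cv2.imread("pics/side_ov.png")[100:600]]),(600,600)))
E
```

```text
0.002 [ 0.46803909 -0.03760557  0.062     ] [ 0.46832833 -0.03507     0.062     ]
0.004 [ 0.46787593 -0.0373467   0.064     ] [ 0.46731568 -0.03671543  0.064     ]
top [350 234  45  52 614] ((491.9684753417969, -43.74674987792969), (117.11600494384766, 147.69009399414062), 73.37674713134766)
side [304 285  74  47 842] ((489.8785400390625, -43.49956512451172), (117.72184753417969, 148.8031005859375), 73.48451232910156)
```

View pics/top_ov.png

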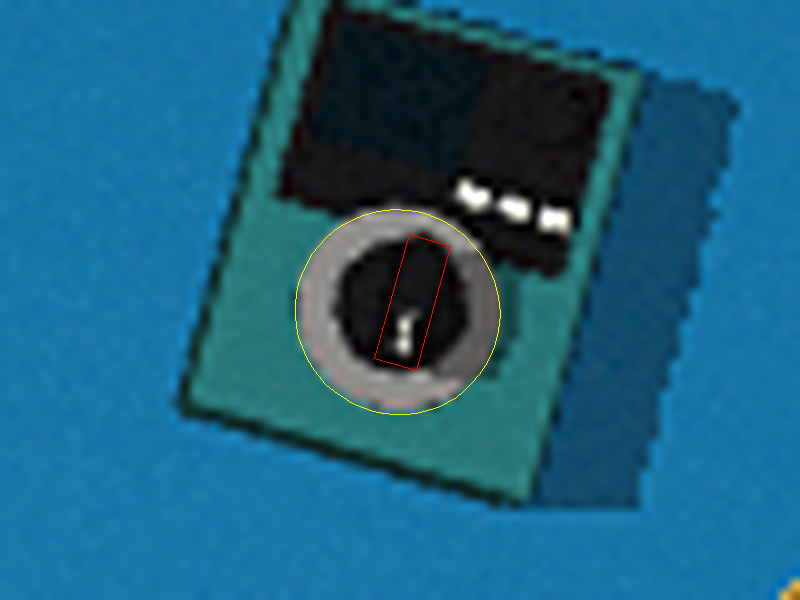

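View pics/side_ov.png

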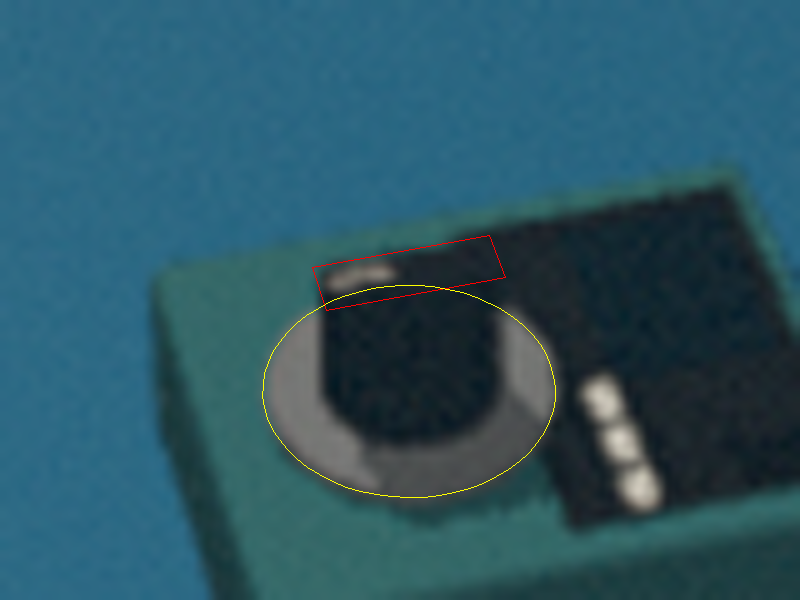

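>>> jog_arm --plan "0.011 0.008 0.035 -0.001 0.035 0 0.5;0.011 0.008 0.035 -0.002 0.07 -0.005 0.5;0.011 0.008 0.035 -0.0034 0.105 -0.02 0.5;0.011 0.008 0.035 -0.0034 0.135 -0.045 0.5;0.011 0.008 0.035 -0.0034 0.1464 -0.06 0.5"

```text
time_s: 11.22
ee_pos: [0.4685, -0.0311, 0.1449]
eef_rot: [[-0.001, 0.283, 0.959], [0.003, 0.959, -0.283], [-1.0, 0.003, -0.002]]
wrist_force: [-0.9, 0.4, 0.3]
gripper_width: 0.499
```

```bash
python3 - <<'E'
from fit import *
for i in range(4): ctrl.snapshot("side")
st=ctrl.get_state();print(st["ee_pos"],st["eef_rot"],st["time_s"],st["joints"])
s=ctrl.snapshot("side");crop(s,(.468,-.0365,.1),"pics/side_k2.png",40,30,10)
E
```

```text
[ 0.4690831  -0.03648877  0.14631828] [[-6.33114120e-04  2.88326099e-01  9.57532067e-01]
 [-9.90701133e-06  9.57532257e-01 -2.88326163e-01]
 [-9.99999800e-01 -1.92029646e-04 -6.03370742e-04]] 11.4167 [-0.00231698  0.51120611  0.0287449   2.09111012 -0.02729336  0.54024979
  1.32448938]
pics/side_k2.png origin 289 265
```

View pics/side_k2.png

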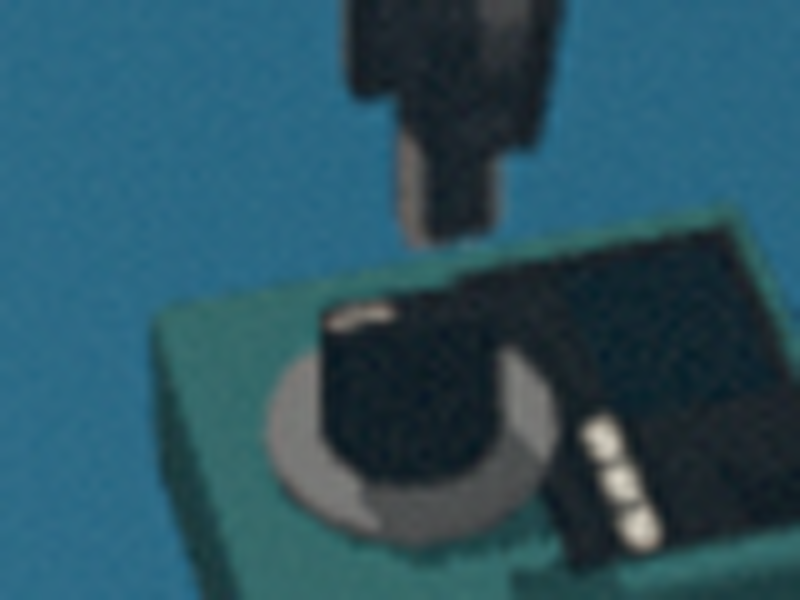

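The view is along the jaws, so near and far fingers overlap at (450,200), above the bar. Descend over it to z about 0.076.

>>> jog_arm --plan "0 0 0 -0.0006 0.0018 -0.02 0.5;0 0 0 -0.0006 0.0018 -0.04 0.5;0 0 0 -0.0006 0.0018 -0.055 0.5;0 0 0 -0.0006 0.0018 -0.066 0.5;0 0 0 -0.0006 0.0018 -0.07 0.5"

```text
time_s: 11.88
ee_pos: [0.4691, -0.0374, 0.0764]
eef_rot: [[0.001, 0.293, 0.956], [-0.001, 0.956, -0.293], [-1.0, -0.001, 0.001]]
wrist_force: [-0.0, -0.2, -0.1]
gripper_width: 0.504
```

```bash
python3 - <<'E'
from fit import *
for i in range(3): ctrl.snapshot("side")
st=ctrl.get_state();print(st["ee_pos"],st["eef_rot"],st["wrist_force"],st["time_s"])
s=ctrl.snapshot("side");crop(s,(.468,-.0365,.1),"pics/side_k3.png",40,30,10)
E
```

```text
[ 0.46955879 -0.03655971  0.0774834 ] [[ 1.94574320e-03  2.91603955e-01  9.56537165e-01]
 [-7.36508606e-04  9.56539134e-01 -2.91603057e-01]
 [-9.99997836e-01 -1.37113188e-04  2.07594834e-03]] [ 0.50908127  0.25031673 -0.17092672] 12.0333
pics/side_k3.png origin 289 265
```

View pics/side_k3.png

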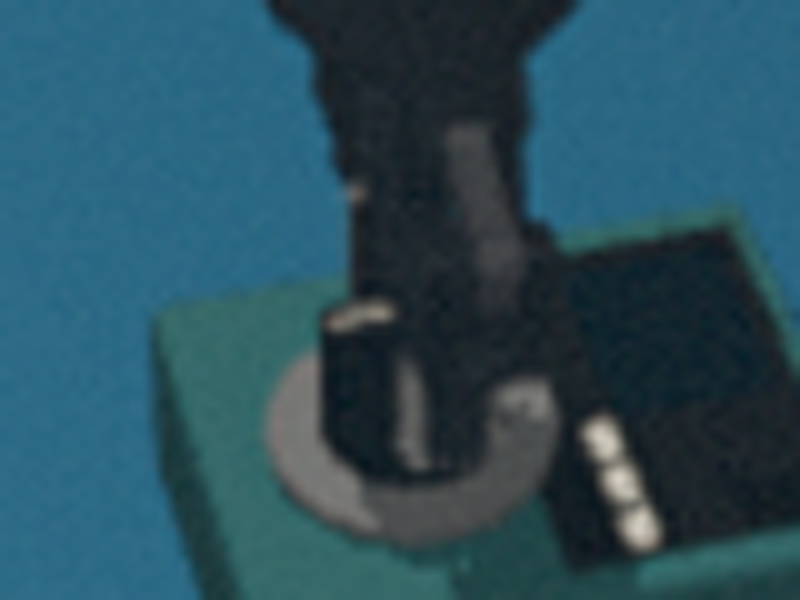

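>>> jog_arm --plan "0 0 0 -0.001 0.0015 -0.001 0;0 0 0 -0.001 0.0015 -0.001 0;0 0 0 -0.001 0.0015 -0.001 0;0 0 0 -0.001 0.0015 -0.001 0;0 0 0 -0.001 0.0015 -0.001 0" --force 40

```text
time_s: 12.5
ee_pos: [0.4693, -0.0345, 0.0776]
eef_rot: [[0.004, 0.291, 0.957], [-0.0, 0.957, -0.291], [-1.0, 0.001, 0.004]]
wrist_force: [0.0, 0.8, 6.0]
gripper_width: 0.155
```

```bash
python3 - <<'E'
from fit import *
for i in range(3): ctrl.snapshot("side")
st=ctrl.get_state();print(st["ee_pos"],st["eef_rot"],st["wrist_force"],st["ft_torque"],st["gripper_width"],st["time_s"])
E
```

```text
[ 0.46929095 -0.03449227  0.07756021] [[ 4.04554640e-03  2.90551391e-01  9.56850836e-01]
 [-4.64207984e-04  9.56859109e-01 -2.90551940e-01]
 [-9.99991709e-01  7.31263559e-04  4.00589420e-03]] [0.23064109 1.08743631 6.08955809] [0.11762806 0.14725237 0.03550852] 0.15877317637237984 12.65
```

The bar is gripped (opening 14 mm). Twisting clockwise.

>>> jog_arm --plan "0 0 -0.09 0 0 0.0005 0;0 0 -0.18 0 0 0.0005 0;0 0 -0.27 0 0 0.0005 0;0 0 -0.36 0 0 0.0005 0;0 0 -0.45 0 0 0.0005 0"

```text
time_s: 13.07
ee_pos: [0.469, -0.0349, 0.0777]
eef_rot: [[0.003, 0.681, 0.732], [-0.003, 0.732, -0.681], [-1.0, -0.0, 0.004]]
wrist_force: [-0.5, -1.5, -7.9]
gripper_width: 0.155
```

>>> jog_arm --plan "0 0 -0.09 0 0 0 0;0 0 -0.18 0 0 0 0;0 0 -0.27 0 0 0 0;0 0 -0.36 0 0 0 0;0 0 -0.45 0 0 0 0"

```text
time_s: 13.48
ee_pos: [0.4686, -0.0351, 0.0776]
eef_rot: [[0.001, 0.933, 0.36], [-0.004, 0.36, -0.933], [-1.0, -0.001, 0.004]]
wrist_force: [-0.9, -2.0, -3.0]
gripper_width: 0.151
```

>>> jog_arm --plan "0 0 -0.07 0 0 0 0;0 0 -0.14 0 0 0 0;0 0 -0.21 0 0 0 0;0 0 -0.27 0 0 0 0;0 0 -0.31 0 0 0 0"

```text
time_s: 13.9
ee_pos: [0.4682, -0.0353, 0.0777]
eef_rot: [[-0.001, 0.998, 0.057], [-0.005, 0.057, -0.998], [-1.0, -0.001, 0.005]]
wrist_force: [-0.6, -1.5, -1.3]
gripper_width: 0.152
```

```bash
python3 - <<'E'
from fit import *
for i in range(3): ctrl.snapshot("side")
st=ctrl.get_state();r=st["eef_rot"];print(st["ee_pos"],np.degrees(np.arctan2(r[1,1],r[0,1])),r[:,0],st["wrist_force"],st["ft_torque"],st["gripper_width"],st["time_s"])
s=ctrl.snapshot("side");crop(s,(.468,-.0365,.1),"pics/side_k4.png",40,30,10)
E
```

```text
[ 0.46825382 -0.0352297   0.07765644] 3.5047196309822346 [-0.00120239 -0.00477789 -0.99998786] [-0.22494316 -1.90789643 -0.36331166] [-0.32378448  0.17852649  0.67610368] 0.15995324486133763 14.05
pics/side_k4.png origin 289 265
```

View pics/side_k4.png

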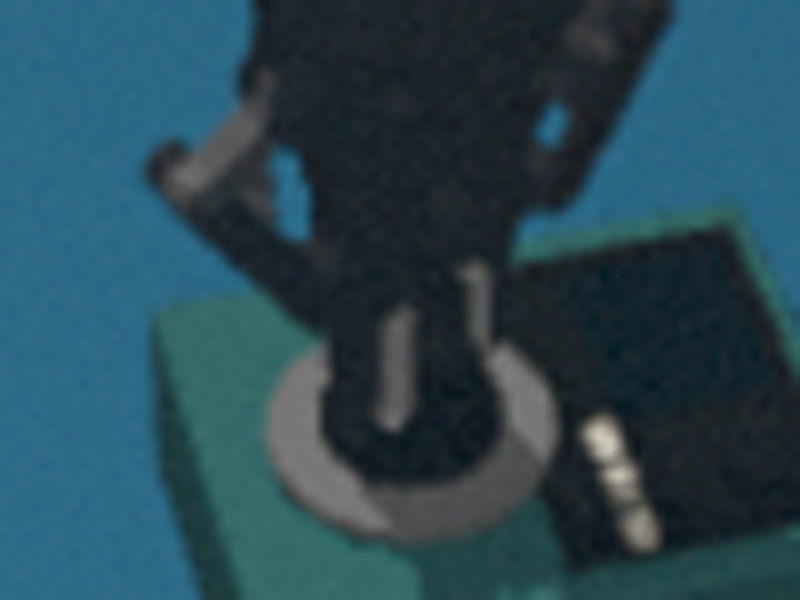

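The wrist torque of 0.68 N m is far above the spring's 0.11, which suggests the stop. I'll press a touch further to confirm.

>>> jog_arm --plan "0 0 -0.02 0 0 0 0;0 0 -0.04 0 0 0 0;0 0 -0.04 0 0 0 0"

```text
time_s: 14.35
ee_pos: [0.4683, -0.0352, 0.0777]
eef_rot: [[-0.001, 1.0, 0.023], [-0.005, 0.023, -1.0], [-1.0, -0.002, 0.005]]
wrist_force: [-0.3, -1.6, -1.1]
gripper_width: 0.152
```

```bash
python3 - <<'E'
from fit import *
ctrl.snapshot("side")
st=ctrl.get_state();r=st["eef_rot"];print(st["ee_pos"],np.degrees(np.arctan2(r[1,1],r[0,1])),st["wrist_force"],st["ft_torque"],st["gripper_width"],st["time_s"])
E
```

```text
[ 0.46823109 -0.03520471  0.07770372] 1.3264109787249578 [-0.26950543 -2.26733692 -0.21966649] [-0.43615465  0.15085367  1.5776779 ] 0.1553967574862792 14.4
```

The torque rose to 1.58 N m, with 71.8° turned against the 68.8° needed, so the knob is at its stop. Opening fully so it springs back, then rising.

>>> jog_arm --plan "0 0 0 0 0 0 1;0 0 0 0 0 0 1;0 0 0 0 0 0 1;0 0 0 0 0 0 1;0 0 0 0 0 0 1"

```text
time_s: 14.82
ee_pos: [0.4685, -0.0353, 0.0778]
eef_rot: [[-0.001, 1.0, 0.022], [-0.005, 0.022, -1.0], [-1.0, -0.001, 0.005]]
wrist_force: [1.1, -0.6, -0.1]
gripper_width: 0.851
```

>>> jog_arm --plan "0 0 0 0 0 0.01 1;0 0 0 0 0 0.03 1;0 0 0 0 0 0.06 1;0 0 0 0 0 0.1 1;0 0 0 0 0 0.13 1"

```text
time_s: 15.23
ee_pos: [0.4685, -0.0357, 0.2099]
eef_rot: [[-0.0, 1.0, 0.02], [-0.005, 0.02, -1.0], [-1.0, -0.0, 0.005]]
wrist_force: [1.6, -1.4, -0.0]
gripper_width: 0.995
```

>>> jog_arm --plan "0 0 0 -0.01 0.25 0.04 1;0 0 0 -0.01 0.25 0.04 1;0 0 0 -0.01 0.25 0.04 1;0 0 0 -0.01 0.25 0.04 1;0 0 0 -0.01 0.25 0.04 1"

```text
time_s: 15.65
ee_pos: [0.4597, 0.1719, 0.2431]
eef_rot: [[-0.0, 1.0, 0.019], [-0.004, 0.019, -1.0], [-1.0, -0.0, 0.004]]
wrist_force: [0.0, -0.6, 0.4]
gripper_width: 1.004
```

```bash
python3 - <<'E'
from fit import *
for i in range(6): ctrl.snapshot("side")
st=ctrl.get_state();print(st["ee_pos"],st["wrist_force"],st["joint_velocities"].round(3),st["time_s"])
s=ctrl.snapshot("side");cv2.imwrite("pics/side_end.png",s["pixels"]);crop(s,(.468,-.0365,.1),"pics/side_k5.png",40,30,10)
s=ctrl.snapshot("top");cv2.imwrite("pics/top_end.png",s["pixels"])
E
```

```text
[0.46011176 0.16848873 0.24235477] [-0.12883887 -0.19801248  0.44758393] [ 0.021 -0.002  0.007  0.003 -0.002  0.001 -0.001] 15.95
pics/side_k5.png origin 289 265
```

View pics/side_end.png

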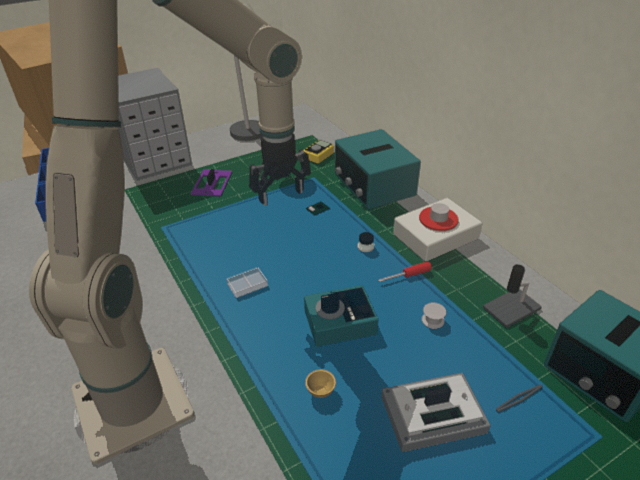

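View pics/side_k5.png

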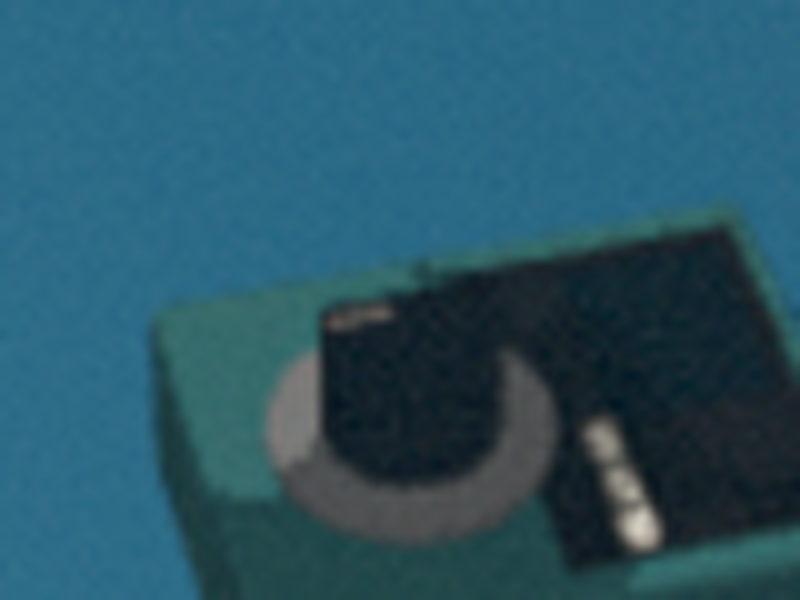

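View pics/top_end.png

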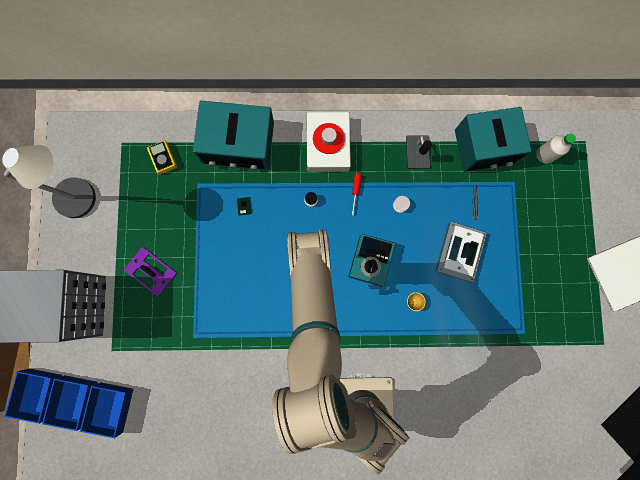

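The knob is back at rest, with its mark at (360,318) exactly as before the twist. The plate is seated at (462,252) in the top view. The spool, jar, driver, tray, bowl, spare board and tweezers are at their original pixels. Handing in.

```bash
python3 -c "
from station import ctrl
print(ctrl.hand_in())"
```

```text
the job is handed in; nothing more can be done
None
```

The job is done and handed in, with about 16 s used of the 62 s allowed.

- **Plate:** I lowered the aluminium plate over both pins and let go of it once it was on the rails. Contact force was about 8 N at the expected height. After release its top plane was level to about 0.25% at 46 mm, which matches lying flush, and both pins showed through the holes.
- **Knob:** Only after releasing the plate did I turn the start knob clockwise. The jaws turned about 72° against the stop's 69°, and the wrist torque reached about 1.6 N m, far above the spring's 0.11, so it was on its stop. I opened the gripper there, and the last side view shows the knob back at rest.
- **Last checks:** The final pictures show the plate still seated. The other things on the mat are where they were, judged by eye; the arm hides the parts tray in the last top view, so for that only the side view counts. The robot was touching nothing at the end.
- **Disagreements:** The two cameras differed by up to about 5 mm at first. I took that as calibration error plus a mat about 3 mm thick, and corrected it by watching the holes over the pins. One measurement above the fixture was taken while the arm was still settling, so I discarded and repeated it.

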